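# Set and key a bending die in its holder

## Task

Make up the V-die in the die holder that is bolted to the bench. On the channel floor, alongside the straight cheek, lay the thick plate first, on it the slotted shim, and on that the die with the V groove, stacked squarely with the groove running from cheek to cheek; then stand the long packing bar beside the stack, and last slide the taper key, thin end first, from the front into the gap between the bar and the tapered cheek and drive it along until the whole row is locked tight against the straight cheek. Leave the die with the round groove where it lies, and let go of everything.

Things in the scene. Friction and masses are not known exactly. Their poses are not given: they have to be found in the camera images.
- holder: Dark cast-iron die holder, fixed. Origin on the bench (z=0) mid-channel; x along the channel away from the robot, y to the straight cheek. Base 120 mm wide, x -100 (front apron) to +55 mm; its top, the channel floor, is 14 mm high. Cheeks x -45 to +45, tops 54 mm high, ends open. Straight face y = +42 (7 mm bevel on top); 1:6 tapered face y = -45.7 at the front to -30.7 at the far end. Bolts, 25 high, at y = +-73.
- riser: The thick plate: steel, 54 (x) x 46 (y) x 14 mm high, solid, with two dark bolt holes on top. Origin: centre of its underside. 0.27 kg.
- shim: The slotted shim: thin steel plate, U-shaped, 54 (x) x 46 (y) x 8 mm high, with a slot 18 mm wide and 28 mm long in its middle, open at its -y edge; which way the slot faces does not matter. Origin: centre of the underside of the full 54 x 46 outline. 0.12 kg.
- vdie: The die: steel block 54 (x) x 46 (y) x 40 mm high with a V groove, 28 mm wide and 16 mm deep, across its top along its y axis. Origin: centre of its underside. Its x faces are flat and solid. 0.69 kg.
- round_die: Another steel die of the same outer size, but with a half-round groove of 28 mm width across its top. Not wanted: leave it. Origin: centre of its underside.
- packing: The packing bar: plain steel bar standing on edge as it is to be used, 68 (x) x 18 (y) x 40 mm high. Origin: centre of its underside. 0.37 kg.
- key: Taper key: steel wedge 128 mm long (x), 30 high, lying as used, 0.6 kg. Head x = -64 to -20 mm, 25 mm wide, parallel sides; then it tapers 1:6 to 11 mm at the thin end, x = +64. The y = +12.5 mm face is straight (nose bevelled 8 x 4 mm), only the -y face tapers. Origin: on the underside, midway in length and across the head. Centre of mass 6 mm towards the head.
- stack_seat (a point): Point on the channel floor under the middle of the stack when made up: the stack (46 mm wide) then touches the straight cheek. Axes as the holder's. Parts may first be set down a few mm short of the cheek, towards the key side (about 6 mm for the row in all): the key shifts the row over as it goes in.
- packing_seat (a point): Point on the channel floor under the middle of the packing bar when the row is tight: the bar, long side along the channel, then touches the stack, 32 mm from stack_seat. At the far end a stop lip, 10 mm high, stands 6 mm beyond the bar and keeps the key from carrying it through: hold the bar by its ends higher up than 12 mm so that the fingers pass over the lip. Axes as the holder's.
- key_seat (a point): Point on the channel floor where the key's origin lies when tight: straight face on the bar, tapered face on the tapered cheek, the thick head sticking out of the front by 52 mm. Axes as the holder's. The key slides in along x on the floor; 6 mm of travel closes 1 mm of slack. Pushing the loose row over takes about 10 to 25 N.
Things that resemble listed ones, but are neither listed nor needed, are in the scene too. Leave any brown or orange look-alike of the shim alone.

How it is judged:
On the way, in this order (a step that is already met when the one before it is completed fails the run):
1. the thick plate lies flat on the channel floor beside the straight cheek, let go (x of riser in the frame of holder between -0.015 and 0.015 m and y of riser in the frame of holder between 0.005 and 0.023 m and z of riser in the frame of holder between 0.01 and 0.018 m and angle between the x axis of riser and the x axis of holder, either way round below 0.2 rad and angle between riser's own z axis and vertical below 0.1 rad and contact force between the fingers and riser below 0.2 N), for 0.2 s.
2. the slotted shim lies on the thick plate, let go (x of shim in the frame of holder between -0.015 and 0.015 m and y of shim in the frame of holder between 0.005 and 0.023 m and z of shim in the frame of holder between 0.024 and 0.032 m and angle between the x axis of shim and the x axis of holder, either way round below 0.2 rad and angle between shim's own z axis and vertical below 0.1 rad and contact force between the fingers and shim below 0.2 N), for 0.2 s.
3. the V-die stands on the shim, let go (x of vdie in the frame of holder between -0.015 and 0.015 m and y of vdie in the frame of holder between 0.005 and 0.023 m and z of vdie in the frame of holder between 0.032 and 0.04 m and angle between the x axis of vdie and the x axis of holder, either way round below 0.2 rad and angle between vdie's own z axis and vertical below 0.1 rad and contact force between the fingers and vdie below 0.2 N), for 0.2 s.
4. the packing bar stands beside the stack, let go (x of packing in the frame of holder between -0.015 and 0.015 m and y of packing in the frame of holder between -0.028 and -0.009 m and z of packing in the frame of holder between 0.01 and 0.018 m and angle between the x axis of packing and the x axis of holder, either way round below 0.2 rad and angle between packing's own z axis and vertical below 0.1 rad and contact force between the fingers and packing below 0.2 N), for 0.2 s.
5. the key is driven in tight (x of key in the frame of holder between -0.043 and -0.012 m and y of key in the frame of holder between -0.0405 and -0.0285 m and z of key in the frame of holder between 0.01 and 0.018 m and angle between the x axis of key and the x axis of holder, either way round below 0.08 rad), for 0.2 s.
At the end, for the whole second after the job is handed in: Plate, shim and V-die stacked in that order on the channel floor, touching the straight cheek to 3.5 mm, 12 mm along, 0.15 rad; packing bar beside them to 3.5 mm; key flat in the gap, thin end in, within 10 mm of its tight place (x = -33 mm) or deeper, straight to 0.08 rad; all at rest (all of step 5 and x of riser in the frame of holder between -0.012 and 0.012 m and y of riser in the frame of holder between 0.0155 and 0.0225 m and z of riser in the frame of holder between 0.01 and 0.018 m and angle between the x axis of each of riser, shim, vdie, packing and the x axis of holder, either way round below 0.15 rad and angle between each of riser, shim, vdie, packing's own z axis and vertical below 0.1 rad and linear speed of each of riser, shim, vdie, packing, key below 0.01 m/s and x of shim in the frame of holder between -0.012 and 0.012 m and y of shim in the frame of holder between 0.0155 and 0.0225 m and z of shim in the frame of holder between 0.024 and 0.032 m and x of vdie in the frame of holder between -0.012 and 0.012 m and y of vdie in the frame of holder between 0.0155 and 0.0225 m and z of vdie in the frame of holder between 0.032 and 0.04 m and x of packing in the frame of holder between -0.012 and 0.012 m and y of packing in the frame of holder between -0.0165 and -0.0095 m and z of packing in the frame of holder between 0.01 and 0.018 m).
It fails at once if the die with the round groove is moved more than 30 mm (distance of round_die from where it was at the start of the episode above 0.03 m).
It also fails if it takes over 120 s, if anything falls off the work surface, if the arm or the gripper's body presses on something with over 40 N, if the wrist force passes 120 N, or if a joint passes its speed limit or range.

## Robot

A 7-joint arm with a two-finger parallel gripper is mounted at the origin on the work surface. World frame = base frame: x ahead of the robot, y to its left, z up, the work surface at z = 0. Lengths are in m, angles in rad, forces in N, time in s.
With the tool pointing down it reaches from about 0.35 to 0.9 m from the base axis. Payload 8.1 kg.
Tool frame: the origin (TCP) lies between the finger pads; the fingertips stand 17 mm ahead of it and the grasp point (between the pads) lies 2 mm behind it; z points along the fingers, y is the line along which they close (so a half turn about z gives the same grasp; the last joint's range is limited). The gripper opens to 92 mm and grips with 3 to 60 N. Pads are 19 mm wide; open, the fingers measure 130 mm over their backs; the gripper's body (75 mm by 190 mm) begins 47 mm behind the grasp point.
Start: joints at [1.203, 0.434, 0.025, 1.573, -0.012, 1.134, -0.075], TCP at [0.164, -0.603, 0.244] pointing down, gripper open.
Joint ranges: [-2.62, 2.62], [-0.44, 2.09], [-1.27, 1.32], [0.08, 2.57], [-1.32, 4.46], [0.12, 2], [-2.74, 2.74]. Speed limits (rad/s): [2.22, 2.22, 3.01, 3.01, 3.14, 3.14, 3.14].

## Interface

Orientations are given as a rotation vector (axis times angle).
In Python, from cell import observe, get_image, calibration, sign_off, look_for, regions_of, landmark_of gives the robot as it stands.
- The arm moves only by the tool jog_arm, never from a script. Its argument "plan" is a list of rows, each an object with "offset": the shift along the tool's x, y, z normalised to -1 to 1, where 1 is 0.15 m, a list of three; "twist": the turn, a rotation vector about the tool's x, y, z normalised to -1 to 1, where 1 is 2 pi rad, a list of three; "fingers": the gripper command: -1 is shut, 1 is fully open, values between are in proportion. In form: [{"offset": [x, y, z], "twist": [ax, ay, az], "fingers": fingers}, ...]. A call has 1 to 20 rows; each row is the pose to reach, as a shift and turn from the pose commanded when the call began, along the tool's axes at that moment, turning the shorter way round; what a row does not reach only later rows make up. A row lasts 1/8 s, in which the tool goes at most 62.5 mm and 10.7 degrees, less where a joint would pass 70% of its speed; a pose out of reach is approached as far as the arm can. A call with a number of a shift or a turn outside -1 to 1 is refused whole. A call with a gripper value outside its range is refused whole. The fingers move at their own pace and stop on an object; "newtons" is the grip in N (left out, the last holds). Time passes only in rows, so rows that repeat a pose let the fingers close. It gives the time, the measured TCP pose, the force, the opening and the grip force at its end, in the units of the state.
- observe(): the state, without advancing time (a new reading comes with each control period).
- get_image(name): name is "scene" or "side" or "wrist"; returns the picture (384x512x3 uint8, red, green, blue); there is no depth.
- calibration(name): a dict with "fov_y" (degrees; the focal length in pixels is half the picture's height over the tangent of half this angle, whatever the lens; pixels are square), "cx", "cy" (the principal point, pixels), "position" and "attitude" of the camera in the world. Camera axes: x right, y down, z forward; pixel columns grow to the right and rows downward; lengths in m; the calibration is good to about 2 mm. The wrist camera is an equidistant fisheye: a pixel r from the principal point sees the ray r / f radians off the axis. A picture is of the moment at which its call begins: read the wrist's pose just before it. calibration takes no time and is no camera call; for the wrist camera it gives the pose at the moment of the call.
- sign_off(): hands the job in; it is judged then, once.
Trained networks look in the newest picture that a camera, given by its name, has taken for a name from the list of things; names that differ only in an ending like _2 or _b are one class to them, and where a whole thing is asked for, a point or a joint stands for the part that bears it (a point fixed in the world has none). Each returns a list of dicts, best first, with "conf" (0 to 1); they miss things now and then, are a little off and sometimes report something else, mostly with a low value. They report only what shows in the picture. A call takes as long as a camera call. They do not tell look-alikes from the thing itself.
- look_for(thing, camera): "box" ([left, top, width, height] as shares, 0 to 1, of the picture: columns of its width, rows of its height, round what is visible of it).
- regions_of(thing, camera): "region" (384x512 bool, what is visible of it) and "box" ([left, top, width, height] as shares, 0 to 1, of the picture: columns of its width, rows of its height, round what is visible of it).
- landmark_of(thing, camera): "at" ([row, column] as shares, 0 to 1, of the picture: columns of its width, rows of its height: a listed point, or the origin of a listed thing).
The state is a dict: "clock": time; "joints": joint angles; "dq": joint speeds; "joint_efforts": joint torques, N m; "position": TCP position; "ee_rot": TCP orientation; "force": force on the tool from outside, world axes, zero at the start; "ft_torque": the same for the moment, N m; "width": opening from 0.0 (shut) to 1.0 (fully open); "gripper_force": force on a finger pad.
Only numpy, scipy, OpenCV 4.12 (cv2) and the standard library are available. Lean on these libraries where they do the work, as an engineer would, in place of code of your own. Each camera call takes 0.05 s, during which the arm holds its last target. There are 200 camera calls.

## Working session

There is one attempt and no reset: what is moved stays moved. The work goes in short steps, Python scripts to look and compute and a tool call to move; the robot and the scene stay as the last step left them, time stands still between calls to the robot, and variables do not carry over. Pictures are saved under pics/ and viewed, at most 16 in all, crops included, and the job is handed in when it is done.

Besides the shell and the picture viewer there is one more tool, called as a command line: name --argument value ..., lists and objects as JSON in quotes. jog_arm: Moves the arm, as the interface text tells. Scaled input: -1 to 1 covers 0.15 m each way for a shift and 2 pi rad each way for a turn. Its arguments: {"type":"object","properties":{"plan":{"type":"array","items":{"type":"object","properties":{"offset":{"type":"array","items":{"type":"number","minimum":-1,"maximum":1}},"twist":{"type":"array","items":{"type":"number","minimum":-1,"maximum":1}},"fingers":{"type":"number"}}}},"newtons":{"type":"number"}},"required":["plan"]}

```bash
mkdir -p pics; ls; cat > h.py <<'E'
import numpy as np, cv2
from scipy.spatial.transform import Rotation as R
from cell import *
def rot(a):
    a=np.array(a,float)
    if a.shape==(3,3): return a
    return R.from_rotvec(a).as_matrix() if a.size==3 else R.from_quat(a).as_matrix()
def ray(c,row,col,fish=False):
    f=192/np.tan(np.radians(c['fov_y'])/2); d=np.array([(col-c['cx'])/f,(row-c['cy'])/f])
    if fish:
        r=np.hypot(*d); v=np.r_[d/r*np.sin(r),np.cos(r)] if r>1e-9 else np.r_[0,0,1.]
    else: v=np.r_[d,1.]
    return rot(c['attitude'])@v
def onz(c,row,col,z,fish=False):
    v=ray(c,row,col,fish); p=np.array(c['position']); return p+v*(z-p[2])/v[2]
def proj(c,P,fish=False):
    f=192/np.tan(np.radians(c['fov_y'])/2); v=rot(c['attitude']).T@(np.array(P)-c['position'])
    if fish:
        r=np.hypot(v[0],v[1]); t=np.arctan2(r,v[2]); d=v[:2]/max(r,1e-9)*t
    else: d=v[:2]/v[2]
    return np.array([c['cy']+f*d[1],c['cx']+f*d[0]])
def save(n,im): cv2.imwrite('pics/'+n,im[:,:,::-1])
E
python3 - <<'E'
from h import *
print(observe())
for n in ['scene','side','wrist']:
    c=calibration(n); print(n,c)
    im=get_image(n); save(n+'0.png',im)
    if n!='wrist':
        for t in ['holder','riser','shim','vdie','round_die','packing','key','stack_seat','packing_seat','key_seat']:
            l=[]
            for r in landmark_of(t,n)[:3]:
                l.append((round(r['conf'],2),round(r['at'][0]*384),round(r['at'][1]*512)))
            print(t,l)
E
```

```text
pics
{'clock': 0.0, 'joints': array([ 1.20338936,  0.43521132,  0.02495791,  1.5740774 , -0.01160826,
        1.13400361, -0.07511582]), 'dq': array([-0.00052575, -0.00026997, -0.00026742, -0.00142438, -0.00044105,
        0.00100249,  0.00045503]), 'joint_efforts': array([ 1.40006705e-04, -6.67860246e+01,  9.85029973e-01, -3.14464653e+01,
       -6.05534739e-02,  4.29099309e-02,  1.38297610e-04]), 'position': array([ 0.1634103 , -0.60276435,  0.24295964]), 'ee_rot': array([-3.11260546e+00, -4.14425866e-01,  5.19255738e-04]), 'force': array([ 0.48717296, -0.2913535 , -0.45871617]), 'ft_torque': array([-0.00297165, -0.04037392, -0.00145561]), 'gripper_force': 0.0, 'width': 1.001421012496917}
scene {'fov_y': 49.32390158936059, 'cx': 254.06893069929643, 'cy': 186.9559171858449, 'position': array([ 1.34071718, -0.39094185,  0.70861307]), 'attitude': array([-1.93586782, -1.22898044,  0.59089335])}
holder [(0.62, 210, 264)]
riser [(0.75, 161, 358)]
shim [(0.77, 202, 322), (0.66, 185, 375), (0.66, 177, 295)]
vdie [(0.77, 196, 160)]
round_die [(0.75, 235, 177)]
packing [(0.66, 157, 302)]
key
[... 158 characters left out ...]
49, 'cx': 253.24907585930603, 'cy': 188.02092662797665, 'position': array([0.51656651, 0.66722714, 0.42568453]), 'attitude': array([-0.01452759,  2.68779765, -1.59899305])}
holder [(0.66, 213, 222)]
riser [(0.96, 354, 257)]
shim [(0.94, 338, 168), (0.86, 246, 257), (0.68, 286, 194)]
vdie [(0.66, 169, 286)]
round_die [(0.87, 168, 221)]
packing [(0.67, 280, 295)]
key [(0.7, 154, 255)]
stack_seat [(0.79, 211, 223)]
packing_seat [(0.62, 203, 222), (0.47, 168, 288)]
key_seat [(0.82, 196, 234)]
wrist {'fov_y': 65.70646984690485, 'cx': 254.95968252016328, 'cy': 190.76751764595494, 'position': array([ 0.23283351, -0.58468368,  0.38468065]), 'attitude': array([ 2.31639768, -1.77184875, -0.24166644])}
```

View pics/scene0.png

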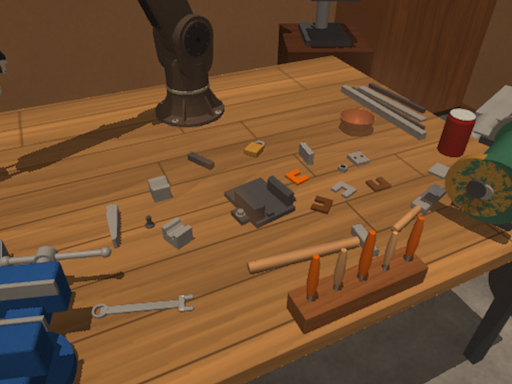

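View pics/side0.png

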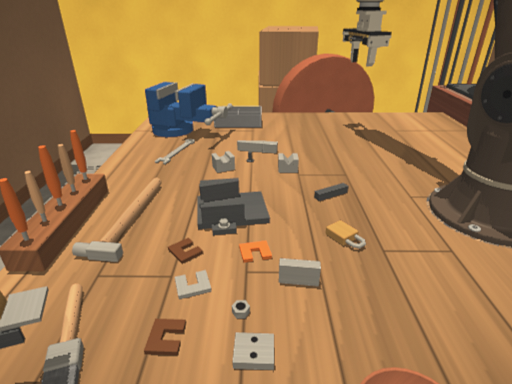

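The scene picture shows the holder at (205,262), the steel shim at (188,343), and its brown/orange look-alikes at (205,321), (184,377) and (177,297). It also shows the dies at (187,160) and (233,177), the key at (225,113), the packing bar at (153,306), the plate at (158,357), and a dark bar at (160,200) that could be mistaken for a part. In the side picture the V groove seems to be on the die at (162,288) and the round groove on the one at (162,222). The steel shim is at (285,193) there.

```bash
cat >> h.py <<'E'
from scipy.optimize import minimize
def box(x0,x1,y0,y1,z0,z1): return np.array([[x,y,z] for x in(x0,x1) for y in(y0,y1) for z in(z0,z1)])/1000
def prism(p,z0,z1): return np.array([[x,y,z] for x,y in p for z in(z0,z1)])/1000
M={'riser':[box(-27,27,-23,23,0,14)],'vdie':[box(-27,27,-23,23,0,40)],'round_die':[box(-27,27,-23,23,0,40)],
'packing':[box(-34,34,-9,9,0,40)],'key':[prism([(-64,-12.5),(-64,12.5),(56,12.5),(64,8.5),(64,1.5),(-20,-12.5)],0,30)],
'shim':[box(-27,27,5,23,0,8),box(-27,-9,-23,23,0,8),box(9,27,-23,23,0,8)],
'holder':[box(-100,55,-60,60,0,14),box(-45,45,42,60,0,47),box(-45,45,49,60,0,54),prism([(-45,-60),(-45,-45.7),(45,-30.7),(45,-60)],0,54)]}
def sil(c,t,p,fish=False,dz=0):
    Rz=R.from_euler('z',p[2]).as_matrix(); m=np.zeros((768,1024),np.uint8)
    for V in M[t]:
        P=V@Rz.T+[p[0],p[1],dz]
        q=np.array([proj(c,v,fish)[::-1] for v in P])
        h=cv2.convexHull(((q+.5)*2).astype(np.float32))
        cv2.fillConvexPoly(m,np.round((h-.5)*16).astype(np.int32),255,cv2.LINE_AA,4)
    return cv2.resize(m,(512,384),interpolation=cv2.INTER_AREA)/255.
def fit(t,obs,x0,dz=0,yaws=np.arange(0,np.pi,np.pi/6)):
    # obs: list of (calib, mask, fish)
    def cost(p): 
        s=0
        for c,m,f in obs:
            a=sil(c,t,p,f,dz); s+=1-np.minimum(a,m).sum()/np.maximum(a,m).sum()
        return s/len(obs)
    best=None
    for y in yaws:
        r=minimize(cost,[x0[0],x0[1],y],method='Nelder-Mead',options=dict(initial_simplex=[[x0[0],x0[1],y],[x0[0]+.008,x0[1],y],[x0[0],x0[1]+.008,y],[x0[0],x0[1],y+.15]],maxiter=70,xatol=1e-4,fatol=1e-4))
        if best is None or r.fun<best.fun: best=r
    r=minimize(cost,best.x,method='Nelder-Mead',options=dict(initial_simplex=best.x+np.array([[0,0,0],[.003,0,0],[0,.003,0],[0,0,.05]]),maxiter=100,xatol=5e-5,fatol=1e-5))
    return r.x,r.fun
E
cat > m1.py <<'E'
from h import *
C={n:calibration(n) for n in('scene','side')}
im={n:get_image(n) for n in C}
guess={'holder':((210,264),(213,222)),'riser':((161,358),(354,257)),'shim':((188,343),(285,193)),'vdie':((192,160),(165,288)),'round_die':((235,177),(165,221)),'packing':((157,302),(280,295)),'key':((230,115),(150,255))}
out={}
for t,g in guess.items():
    obs=[];pts=[];x=[]
    for n,gg in zip(C,g):
        rs=regions_of(t,n)
        def d(r):
            ys,xs=np.nonzero(r['region']); return np.hypot(ys.mean()-gg[0],xs.mean()-gg[1])
        rs=[r for r in rs if r['region'].any()]
        x.append(onz(C[n],*gg,0)[:2])
        if rs and d(r:=min(rs,key=d))<25:
            obs.append((C[n],r['region'].astype(float),False)); pts.append((n,round(r['conf'],2),int(r['region'].sum())))
    np.savez(f'obs_{t}.npz',**{o[0]:0 for o in []})
    x0=np.mean(x,0)
    if not obs: print(t,'none',x0); continue
    if len(obs)<2: print('single',t)
    yaws=np.arange(0,2*np.pi,np.pi/5) if t in('key','holder') else np.arange(0,np.pi,np.pi/5)
    p,f=fit(t,obs,x0,yaws=yaws); ind=[fit(t,[o],p[:2],yaws=[p[2]])[0].round(4) for o in obs]
    out[t]=p; print(t,p.round(4),round(f,3),pts,ind,flush=True)
np.savez('poses.npz',**out)
a=im['side'][140:180,190:310]; a=cv2.resize(a,None,fx=6,fy=6,interpolation=cv2.INTER_CUBIC)
b=cv2.resize(im['scene'][150:250,90:230],None,fx=5,fy=5,interpolation=cv2.INTER_CUBIC)[:, :720]
b=cv2.resize(b,(504,360)); 
cv=np.zeros((600,720,3),np.uint8); cv[:240]=a; cv[240:,:504]=b; save('crop1.png',cv)
E
time python3 m1.py
```

```text
holder [ 6.0150e-01 -2.0000e-04  6.4491e+00] 0.096 [('scene', 0.64, 2366), ('side', 0.71, 3093)] [array([ 5.9980e-01, -4.0000e-04,  6.4103e+00]), array([ 6.0200e-01, -1.0000e-04,  6.4494e+00])]
riser [ 0.5234  0.36   -0.0661] 0.148 [('scene', 0.75, 215), ('side', 0.88, 1458)] [array([ 0.5198,  0.3652, -0.1108]), array([ 0.5234,  0.3586, -0.0518])]
shim [0.6291 0.2326 0.3115] 0.172 [('scene', 0.49, 230), ('side', 0.96, 592)] [array([0.6283, 0.2355, 0.3066]), array([0.6294, 0.2305, 0.309 ])]
vdie [ 0.4352 -0.2277 -0.0993] 0.141 [('scene', 0.8, 417), ('side', 0.71, 355)] [array([ 0.4346, -0.2277, -0.1107]), array([ 0.4359, -0.2308, -0.028 ])]
round_die [ 0.6198 -0.2365  0.3368] 0.117 [('scene', 0.75, 638), ('side', 0.87, 385)] [array([ 0.6189, -0.2367,  0.3108]), array([ 0.6201, -0.237 ,  0.3538])]
packing [ 0.4489  0.2201 -0.1324] 0.094 [('scene', 0.47, 253), ('side', 0.87, 1013)] [array([ 0.4454,  0.2222, -0.1292]), array([ 0.4489,  0.2183, -0.1237])]
key [ 0.523  -0.3694  6.0914] 0.09 [('scene', 0.78, 419), ('side', 0.76, 452)] [array([ 0.5217, -0.3694,  6.093 ]), array([ 0.5235, -0.3691,  6.0907])]
real	0m25.866s
user	0m18.254s
sys	0m16.546s
```

View pics/crop1.png

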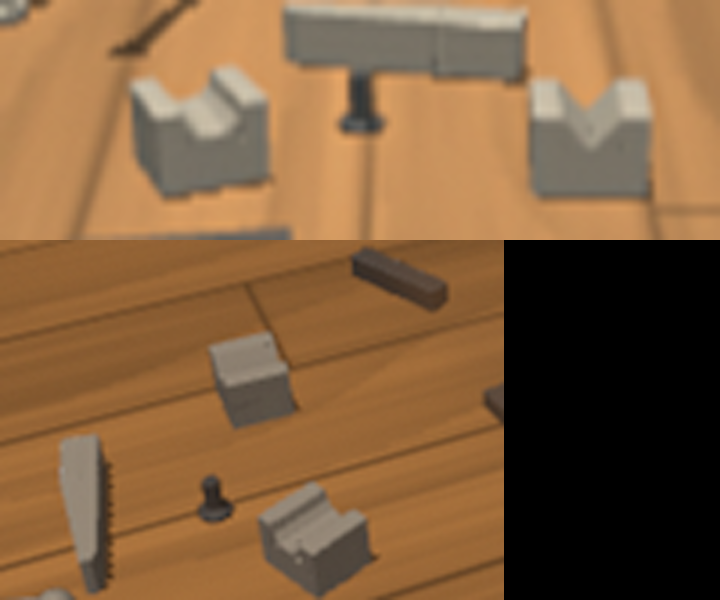

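The crop confirms that the V-groove die is the one at scene (187,160), side (162,288), and the round one is at scene (233,177). The key's thick head points toward the robot. Next I'll move over the holder and look with the wrist camera.

```bash
cat >> h.py <<'E'
def Ra(a): return np.array([[np.cos(a),np.sin(a),0],[np.sin(a),-np.cos(a),0],[0,0,-1.]])
def yaw():
    r=rot(observe()['ee_rot']); return np.arctan2(r[1,0],r[0,0])
def plan(wps,slow=1.0,extra=1):
    """wps: (x,y,z,a,fingers). prints calls"""
    s=observe(); p=np.array(s['position']); Rm=rot(s['ee_rot']); first=True
    for x,y,z,a,g in wps:
        q=np.array([x,y,z]); Rt=Ra(a); p0=p.copy(); R0=Rm.copy()
        w=R.from_matrix(R0.T@Rt).as_rotvec(); n=1
        while True:
            ok=True;cur=R0;calls=[];pp=p0
            for i in range(1,n+1):
                pi_=p0+(q-p0)*i/n; Ri=R0@R.from_rotvec(w*i/n).as_matrix()
                o=cur.T@(pi_-pp)/.15; t=R.from_matrix(cur.T@Ri).as_rotvec()
                if abs(o).max()>.99: ok=False
                k=int(np.ceil(max(np.linalg.norm(pi_-pp)/.0625,np.linalg.norm(t)/.186)*slow))+(extra if i==n else 0)
                calls.append((o.round(3).tolist(),(t/2/np.pi).round(4).tolist(),g,max(k,1))); cur=Ri;pp=pi_
            if ok: break
            n+=1
        for c in calls: print('off',c[0],'tw',c[1],'f',c[2],'rows',c[3])
        print('--'); p=q;Rm=Rt
E
python3 -c "
from h import *
print(yaw()); plan([(0.59,-0.08,0.25,1.65,1)])"
```

```text
0.2647098027236053
off [0.731, -0.525, -0.008] tw [0.0, -0.0, -0.0441] f 1 rows 3
off [0.847, -0.305, -0.008] tw [0.0, -0.0, -0.0441] f 1 rows 3
off [0.898, -0.061, -0.008] tw [0.0, -0.0, -0.0441] f 1 rows 3
off [0.88, 0.187, -0.008] tw [0.0, -0.0, -0.0441] f 1 rows 3
off [0.796, 0.42, -0.008] tw [0.0, -0.0, -0.0441] f 1 rows 4
--
```

jog_arm --plan '[{"offset": [0.73, -0.525, -0.01], "twist": [0, 0, -0.044], "fingers": 1}, {"offset": [0.73, -0.525, -0.01], "twist": [0, 0, -0.044], "fingers": 1}, {"offset": [0.73, -0.525, -0.01], "twist": [0, 0, -0.044], "fingers": 1}]'

```text
clock: 2.33
position: [0.2524, -0.495, 0.2456]
ee_rot: [-3.024, -0.851, -0.003]
force: [0.0, -0.2, 0.5]
width: 1.0
gripper_force: 0.0
```

jog_arm --plan '[{"offset": [0.847, -0.305, -0.01], "twist": [0, 0, -0.044], "fingers": 1}, {"offset": [0.847, -0.305, -0.01], "twist": [0, 0, -0.044], "fingers": 1}, {"offset": [0.847, -0.305, -0.01], "twist": [0, 0, -0.044], "fingers": 1}]'

```text
clock: 2.7
position: [0.3369, -0.3908, 0.2471]
ee_rot: [2.879, 1.258, 0.003]
force: [-1.1, 0.2, 0.8]
width: 0.997
gripper_force: 0.0
```

jog_arm --plan '[{"offset": [0.898, -0.061, -0.01], "twist": [0, 0, -0.044], "fingers": 1}, {"offset": [0.898, -0.061, -0.01], "twist": [0, 0, -0.044], "fingers": 1}, {"offset": [0.898, -0.061, -0.01], "twist": [0, 0, -0.044], "fingers": 1}]'

```text
clock: 3.08
position: [0.4219, -0.2867, 0.2486]
ee_rot: [2.679, 1.641, 0.003]
force: [-0.3, -0.2, -0.1]
width: 0.996
gripper_force: 0.0
```

jog_arm --plan '[{"offset": [0.88, 0.187, -0.01], "twist": [0, 0, -0.044], "fingers": 1}, {"offset": [0.88, 0.187, -0.01], "twist": [0, 0, -0.044], "fingers": 1}, {"offset": [0.88, 0.187, -0.01], "twist": [0, 0, -0.044], "fingers": 1}]'

```text
clock: 3.45
position: [0.5071, -0.1824, 0.2498]
ee_rot: [-2.428, -1.993, -0.003]
force: [-0.4, -0.6, -0.8]
width: 0.997
gripper_force: 0.0
```

jog_arm --plan '[{"offset": [0.796, 0.42, 0], "twist": [0, 0, -0.044], "fingers": 1}, {"offset": [0.796, 0.42, 0], "twist": [0, 0, -0.044], "fingers": 1}, {"offset": [0.796, 0.42, 0], "twist": [0, 0, -0.044], "fingers": 1}, {"offset": [0.796, 0.42, 0], "twist": [0, 0, -0.044], "fingers": 1}]'

```text
clock: 3.95
position: [0.5902, -0.0822, 0.2491]
ee_rot: [-2.138, -2.301, 0.002]
force: [-0.7, -1.1, -0.5]
width: 1.005
gripper_force: 0.0
```

```bash
cat > wf.py <<'E'
from h import *
import sys
# usage: wf.py pic thing x y yaw dz
pic=sys.argv[1]
c=calibration('wrist'); im=get_image('wrist'); ov=im.copy()
print('tcp',observe()['position'].round(4),'yaw',round(yaw(),4),'cam',c['position'].round(3))
for a in sys.argv[2:]:
    t,x,y,w,dz=a.split(','); x,y,w,dz=map(float,(x,y,w,dz))
    gg=proj(c,[x,y,dz+.01],True); rs=[r for r in regions_of(t,'wrist') if r['region'].any()]
    def d(r): ys,xs=np.nonzero(r['region']); return np.hypot(ys.mean()-gg[0],xs.mean()-gg[1])
    print(t,'pred px',gg.round(),[(round(r['conf'],2),round(d(r)),int(r['region'].sum())) for r in rs])
    if not rs: continue
    r=min(rs,key=d); m=r['region'].astype(float)
    p,f=fit(t,[(c,m,True)],[x,y],dz,[w])
    print('  fit',p.round(4),round(f,3))
    for q,col in((p,(255,0,0)),):
        e=(sil(c,t,q,True,dz)>.5).astype(np.uint8)
        cs,_=cv2.findContours(e,cv2.RETR_EXTERNAL,cv2.CHAIN_APPROX_NONE); cv2.drawContours(ov,cs,-1,col,1)
save(pic,ov)
E
python3 wf.py w1.png holder,0.6015,0,0.15,0
```

```text
tcp [ 0.5897 -0.0832  0.2492] yaw 1.6432 cam [ 0.585 -0.011  0.39 ]
holder pred px [103. 269.] [(0.6, 15, 13561)]
  fit [ 0.6016 -0.0007  0.1589] 0.096
```

View pics/w1.png

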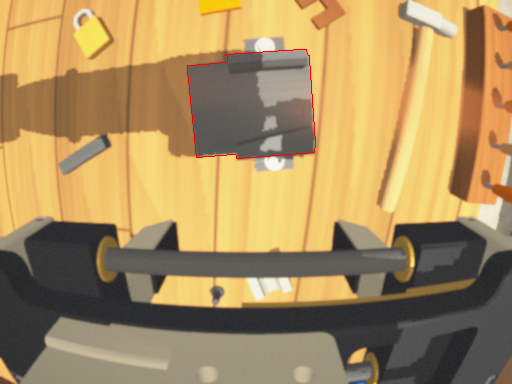

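The red fitted outline sits on the holder at rows 50-157, columns 188-315. I'll zoom in on the holder to find the stop lip, and plan the move to the plate.

```bash
python3 -c "
from h import *
im=cv2.imread('pics/w1.png')[45:165,180:325]
im=cv2.resize(im,None,fx=5,fy=5,interpolation=cv2.INTER_CUBIC).astype(float)
im=255*(im/255)**0.5
cv2.imwrite('pics/w1c.png',im)
plan([(0.53,0.25,0.25,1.52,1)])"
```

```text
off [0.749, -0.079, -0.002] tw [-0.0001, 0.0001, 0.0065] f 1 rows 2
off [0.745, -0.109, -0.002] tw [-0.0001, 0.0001, 0.0065] f 1 rows 2
off [0.74, -0.14, -0.002] tw [-0.0001, 0.0001, 0.0065] f 1 rows 3
--[ WARN:0@0.275] global loadsave.cpp:1063 imwrite_ Unsupported depth image for selected encoder is fallbacked to CV_8U.
```

View pics/w1c.png

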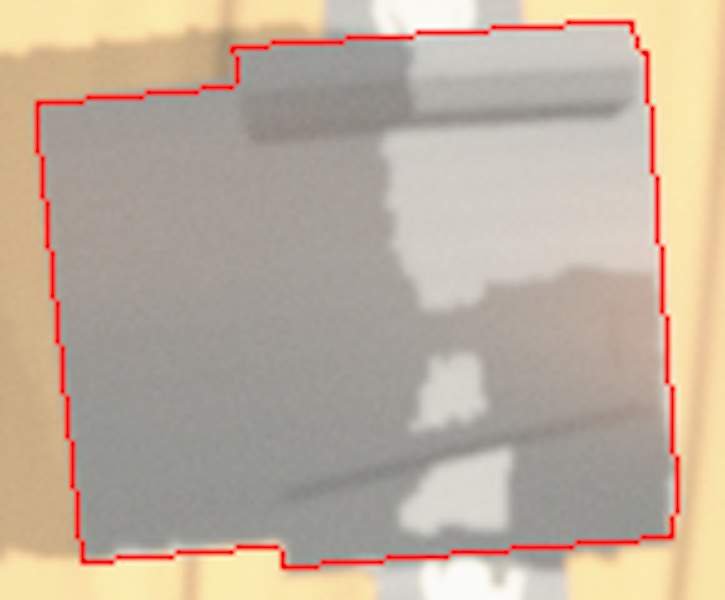

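The crop shows the straight cheek along the top, the taper line from (285,492) to (650,405), and the faint stop lip near (615,330). The lip covers only the bar's track, so the plate's track is clear.

jog_arm --plan '[{"offset": [0.75, -0.08, 0], "twist": [0, 0, 0.0065], "fingers": 1}, {"offset": [0.75, -0.08, 0], "twist": [0, 0, 0.0065], "fingers": 1}]'

```text
clock: 4.3
position: [0.5691, 0.0297, 0.2499]
ee_rot: [2.187, 2.254, -0.001]
force: [1.0, 1.5, -0.6]
width: 0.997
gripper_force: 0.0
```

jog_arm --plan '[{"offset": [0.745, -0.11, 0], "twist": [0, 0, 0.0065], "fingers": 1}, {"offset": [0.745, -0.11, 0], "twist": [0, 0, 0.0065], "fingers": 1}]'

```text
clock: 4.55
position: [0.5489, 0.1416, 0.2501]
ee_rot: [2.231, 2.21, -0.0]
force: [1.2, 0.0, 0.0]
width: 1.001
gripper_force: 0.0
```

jog_arm --plan '[{"offset": [0.74, -0.14, 0], "twist": [0, 0, 0.0065], "fingers": 1}, {"offset": [0.74, -0.14, 0], "twist": [0, 0, 0.0065], "fingers": 1}, {"offset": [0.74, -0.14, 0], "twist": [0, 0, 0.0065], "fingers": 1}]'

```text
clock: 4.92
position: [0.5276, 0.2557, 0.2501]
ee_rot: [-2.267, -2.173, -0.002]
force: [0.1, -0.5, -0.0]
width: 0.999
gripper_force: 0.0
```

```bash
python3 wf.py w2.png riser,0.5234,0.36,-0.06,0 packing,0.4489,0.2201,-0.13,0 shim,0.6291,0.2326,0.31,0
```

```text
tcp [0.5288 0.2527 0.2498] yaw 1.5251 cam [0.531 0.327 0.391]
riser pred px [ 85. 248.] [(0.87, 1, 1569)]
  fit [ 0.5234  0.3592 -0.0426] 0.051
packing pred px [194. 198.] [(0.9, 4, 1091)]
  fit [ 0.4493  0.2184 -0.0989] 0.114
shim pred px [180. 331.] [(0.95, 2, 1074), (0.82, 95, 683), (0.56, 77, 1109)]
  fit [0.6288 0.2305 0.3664] 0.098
```

View pics/w2.png

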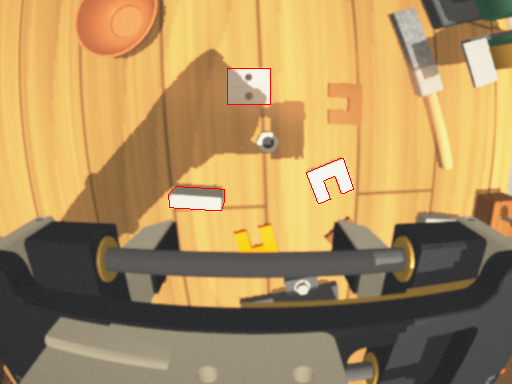

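The wrist picture shows the plate at (86,249), the bar at (198,197) and the steel shim at (180,330), each with a well-fitting outline. The brown shim at (103,345) and the orange one at (240,255) are left alone. Next I'll grasp the plate.

```bash
python3 -c "
from h import *
plan([(0.5234,0.3592,0.12,1.53,1),(0.5234,0.3592,0.021,1.53,1),(0.5234,0.3592,0.021,1.53,-1),(0.5234,0.3592,0.16,1.53,-1)])"
```

```text
off [0.726, -0.081, 0.863] tw [0.0001, 0.0003, -0.0015] f 1 rows 4
--
off [0.0, 0.0, 0.66] tw [0.0, 0.0, 0.0] f 1 rows 3
--
off [0.0, 0.0, 0.0] tw [0.0, 0.0, 0.0] f -1 rows 1
--
off [0.0, 0.0, -0.927] tw [0.0, 0.0, 0.0] f -1 rows 4
--
```

jog_arm --plan '[{"offset": [0.726, -0.08, 0.863], "twist": [0, 0, -0.0015], "fingers": 1}, {"offset": [0.726, -0.08, 0.863], "twist": [0, 0, -0.0015], "fingers": 1}, {"offset": [0.726, -0.08, 0.863], "twist": [0, 0, -0.0015], "fingers": 1}, {"offset": [0.726, -0.08, 0.863], "twist": [0, 0, -0.0015], "fingers": 1}, {"offset": [0.726, -0.08, 0.863], "twist": [0, 0, -0.0015], "fingers": 1}]'

```text
clock: 5.75
position: [0.5235, 0.3603, 0.1208]
ee_rot: [2.264, 2.176, -0.0]
force: [0.9, -0.4, 0.8]
width: 0.997
gripper_force: 0.0
```

jog_arm --plan '[{"offset": [0, 0, 0.25], "fingers": 1}, {"offset": [0, 0, 0.5], "fingers": 1}, {"offset": [0, 0, 0.64], "fingers": 1}, {"offset": [0, 0, 0.66], "fingers": 1}, {"offset": [0, 0, 0.66], "fingers": 1}, {"offset": [0, 0, 0.66], "fingers": 1}]'

```text
$.plan[0]: bad value
```

jog_arm --plan '[{"offset": [0, 0, 0], "fingers": -1}, {"offset": [0, 0, 0], "fingers": -1}, {"offset": [0, 0, 0], "fingers": -1}, {"offset": [0, 0, 0], "fingers": -1}, {"offset": [0, 0, 0], "fingers": -1}, {"offset": [0, 0, 0], "fingers": -1}]' --newtons 35

```text
$.plan[0]: bad value
```

jog_arm --plan '[{"offset": [0, 0, 0.25], "twist": [0, 0, 0], "fingers": 1}, {"offset": [0, 0, 0.5], "twist": [0, 0, 0], "fingers": 1}, {"offset": [0, 0, 0.64], "twist": [0, 0, 0], "fingers": 1}, {"offset": [0, 0, 0.66], "twist": [0, 0, 0], "fingers": 1}, {"offset": [0, 0, 0.66], "twist": [0, 0, 0], "fingers": 1}, {"offset": [0, 0, 0.66], "twist": [0, 0, 0], "fingers": 1}]'

```text
clock: 6.5
position: [0.5229, 0.363, 0.0228]
ee_rot: [2.262, 2.18, 0.004]
force: [-0.4, -0.3, 0.6]
width: 0.997
gripper_force: 0.0
```

jog_arm --plan '[{"offset": [0, 0, 0], "twist": [0, 0, 0], "fingers": -1}, {"offset": [0, 0, 0], "twist": [0, 0, 0], "fingers": -1}, {"offset": [0, 0, 0], "twist": [0, 0, 0], "fingers": -1}, {"offset": [0, 0, 0], "twist": [0, 0, 0], "fingers": -1}, {"offset": [0, 0, 0], "twist": [0, 0, 0], "fingers": -1}, {"offset": [0, 0, 0], "twist": [0, 0, 0], "fingers": -1}]' --newtons 35

```text
clock: 7.25
position: [0.5222, 0.3623, 0.0213]
ee_rot: [2.262, 2.18, 0.0]
force: [0.4, 0.0, -0.1]
width: 0.582
gripper_force: 35.0
```

```bash
cat >> h.py <<'E'
H=np.array([0.6016,-0.0007,0.159])
def hw(x,y): c,s=np.cos(H[2]),np.sin(H[2]); return H[0]+c*x-s*y,H[1]+s*x+c*y
def wh(p): c,s=np.cos(H[2]),np.sin(H[2]); d=np.array(p[:2])-H[:2]; return np.array([c*d[0]+s*d[1],-s*d[0]+c*d[1]])
AH=H[2]+np.pi/2
E
python3 -c "
from h import *
s=observe(); print(s['position'],s['dq'].round(3),yaw())
x,y=hw(0,.0155+.002); print(x,y)
plan([(*s['position'][:2],0.15,1.53,-1),(x,y,.12,AH,-1),(x,y,.037,AH,-1)])"
```

```text
[0.52224206 0.36233837 0.02126302] [ 0.001  0.    -0.001  0.    -0.    -0.     0.001] 1.5338117496970505
0.5988292092528645 0.016579256888986534
off [0.0, 0.0, -0.858] tw [0.0, -0.0, 0.0006] f -1 rows 4
--
off [-0.761, 0.201, 0.067] tw [0.0, 0.0, -0.0106] f -1 rows 2
off [-0.772, 0.15, 0.067] tw [0.0, 0.0, -0.0106] f -1 rows 2
off [-0.781, 0.099, 0.067] tw [0.0, 0.0, -0.0106] f -1 rows 3
--
off [0.0, 0.0, 0.553] tw [0.0, 0.0, 0.0] f -1 rows 3
--
```

jog_arm --plan '[{"offset": [0, 0, -0.2], "twist": [0, 0, 0], "fingers": -1}, {"offset": [0, 0, -0.5], "twist": [0, 0, 0], "fingers": -1}, {"offset": [0, 0, -0.858], "twist": [0, 0, 0], "fingers": -1}, {"offset": [0, 0, -0.858], "twist": [0, 0, 0], "fingers": -1}]'

```text
clock: 7.75
position: [0.5236, 0.3643, 0.1543]
ee_rot: [2.262, 2.18, 0.011]
force: [0.6, -0.3, -2.6]
width: 0.577
gripper_force: 35.0
```

jog_arm --plan '[{"offset": [-0.38, 0.1, 0.03], "twist": [0, 0, -0.005], "fingers": -1}, {"offset": [-0.76, 0.2, 0.067], "twist": [0, 0, -0.0106], "fingers": -1}, {"offset": [-0.76, 0.2, 0.067], "twist": [0, 0, -0.0106], "fingers": -1}]'

```text
clock: 8.12
position: [0.549, 0.2394, 0.1374]
ee_rot: [2.196, 2.243, -0.01]
force: [-0.6, 0.7, -2.1]
width: 0.586
gripper_force: 35.0
```

jog_arm --plan '[{"offset": [-0.38, 0.08, 0.03], "twist": [0, 0, -0.005], "fingers": -1}, {"offset": [-0.772, 0.15, 0.067], "twist": [0, 0, -0.0106], "fingers": -1}, {"offset": [-0.772, 0.15, 0.067], "twist": [0, 0, -0.0106], "fingers": -1}]'

```text
clock: 8.5
position: [0.5741, 0.125, 0.1276]
ee_rot: [2.121, 2.316, -0.009]
force: [-0.6, 0.1, -2.4]
width: 0.586
gripper_force: 35.0
```

jog_arm --plan '[{"offset": [-0.38, 0.05, 0.03], "twist": [0, 0, -0.005], "fingers": -1}, {"offset": [-0.65, 0.08, 0.06], "twist": [0, 0, -0.0106], "fingers": -1}, {"offset": [-0.78, 0.1, 0.067], "twist": [0, 0, -0.0106], "fingers": -1}, {"offset": [-0.78, 0.1, 0.067], "twist": [0, 0, -0.0106], "fingers": -1}, {"offset": [-0.78, 0.1, 0.067], "twist": [0, 0, -0.0106], "fingers": -1}, {"offset": [-0.78, 0.1, 0.067], "twist": [0, 0, -0.0106], "fingers": -1}]'

```text
clock: 9.25
position: [0.5997, 0.0194, 0.12]
ee_rot: [-2.03, -2.397, -0.001]
force: [-0.2, 0.1, -2.7]
width: 0.584
gripper_force: 35.0
```

```bash
python3 -c "
from h import *
s=observe(); print(s['position'],s['dq'].round(3),yaw(),AH, wh(s['position']))
x,y=hw(0,.0155+.002); 
plan([(x,y,.06,AH,-1),(x,y,.036,AH,-1)])"
```

```text
[0.59972415 0.01941123 0.12002176] [ 0.003 -0.002  0.006 -0.002  0.002  0.001  0.002] 1.7362769538129839 1.7297963267948966 [0.00133204 0.02015455]
off [-0.018, -0.009, 0.4] tw [0.0, -0.0001, 0.001] f -1 rows 2
--
off [0.0, 0.0, 0.16] tw [0.0, 0.0, 0.0] f -1 rows 2
--
```

jog_arm --plan '[{"offset": [-0.018, -0.009, 0.2], "twist": [0, 0, 0.001], "fingers": -1}, {"offset": [-0.018, -0.009, 0.4], "twist": [0, 0, 0.001], "fingers": -1}, {"offset": [-0.018, -0.009, 0.46], "twist": [0, 0, 0.001], "fingers": -1}, {"offset": [-0.018, -0.009, 0.5], "twist": [0, 0, 0.001], "fingers": -1}, {"offset": [-0.018, -0.009, 0.53], "twist": [0, 0, 0.001], "fingers": -1}, {"offset": [-0.018, -0.009, 0.545], "twist": [0, 0, 0.001], "fingers": -1}, {"offset": [-0.018, -0.009, 0.545], "twist": [0, 0, 0.001], "fingers": -1}, {"offset": [-0.018, -0.009, 0.545], "twist": [0, 0, 0.001], "fingers": -1}]'

```text
clock: 10.25
position: [0.5993, 0.0143, 0.0385]
ee_rot: [2.041, 2.388, 0.001]
force: [-0.2, -0.1, -1.8]
width: 0.585
gripper_force: 35.0
```

```bash
python3 -c "
from h import *
s=observe(); print(s['position'],s['force'],yaw(),AH, wh(s['position']))"
```

```text
[0.59931116 0.0142838  0.03845046] [-0.21129781 -0.07399353 -1.76054554] 1.72734240715292 1.7297963267948966 [0.00011243 0.01515719]
```

jog_arm --plan '[{"offset": [0.015, 0, 0.01], "twist": [0, 0, 0], "fingers": -1}, {"offset": [0.015, 0, 0.018], "twist": [0, 0, 0], "fingers": -1}, {"offset": [0.015, 0, 0.02], "twist": [0, 0, 0], "fingers": -1}, {"offset": [0.015, 0, 0.02], "twist": [0, 0, 0], "fingers": -1}]'

```text
clock: 10.75
position: [0.5987, 0.0168, 0.0353]
ee_rot: [-2.04, -2.389, -0.0]
force: [-2.7, 0.7, 0.9]
width: 0.582
gripper_force: 35.0
```

jog_arm --plan '[{"offset": [0, 0, 0], "twist": [0, 0, 0], "fingers": 0.4}, {"offset": [0, 0, 0], "twist": [0, 0, 0], "fingers": 0.7}, {"offset": [0, 0, 0], "twist": [0, 0, 0], "fingers": 0.7}, {"offset": [0, 0, 0], "twist": [0, 0, 0], "fingers": 0.7}]'

```text
clock: 11.25
position: [0.5988, 0.0164, 0.0351]
ee_rot: [2.041, 2.388, 0.0]
force: [-0.5, -0.1, -0.1]
width: 0.849
gripper_force: 0.0
```

```bash
python3 -c "
from h import *
s=observe(); print(s['position'],s['force'],yaw(),AH, wh(s['position']))
x,y=s['position'][:2]
plan([(x,y,.16,AH,1),(0.629,0.14,.16,1.73,1)])"
```

```text
[0.59881244 0.01644913 0.0350821 ] [-0.50835201 -0.13588065 -0.13076828] 1.7273040225411298 1.7297963267948966 [-3.71638741e-05  1.73741672e-02]
off [-0.0, 0.0, -0.833] tw [0.0, 0.0, -0.0004] f 1 rows 3
--
off [0.781, 0.329, 0.0] tw [0.0, 0.0, -0.0] f 1 rows 4
--
```

jog_arm --plan '[{"offset": [0, 0, -0.1], "twist": [0, 0, 0], "fingers": 0.8}, {"offset": [0, 0, -0.5], "twist": [0, 0, 0], "fingers": 1}, {"offset": [0, 0, -0.833], "twist": [0, 0, 0], "fingers": 1}, {"offset": [0, 0, -0.833], "twist": [0, 0, 0], "fingers": 1}]'

```text
clock: 11.75
position: [0.6014, 0.0174, 0.1654]
ee_rot: [2.037, 2.384, 0.01]
force: [0.5, -0.1, 0.9]
width: 1.003
gripper_force: 0.0
```

jog_arm --plan '[{"offset": [0.35, 0.15, 0], "twist": [0, 0, 0], "fingers": 1}, {"offset": [0.78, 0.33, 0], "twist": [0, 0, 0], "fingers": 1}, {"offset": [0.78, 0.33, 0], "twist": [0, 0, 0], "fingers": 1}, {"offset": [0.78, 0.33, 0], "twist": [0, 0, 0], "fingers": 1}, {"offset": [0.78, 0.33, 0], "twist": [0, 0, 0], "fingers": 1}]'

```text
clock: 12.38
position: [0.6293, 0.1376, 0.1596]
ee_rot: [2.043, 2.386, -0.003]
force: [0.4, -0.1, -0.4]
width: 1.002
gripper_force: 0.0
```

```bash
cat > sf.py <<'E'
from h import *
import sys
# fit from fixed cameras: thing,x,y,yaw,dz
for a in sys.argv[1:]:
    t,x,y,w,dz=a.split(','); x,y,w,dz=map(float,(x,y,w,dz)); obs=[]
    for n in('scene','side'):
        c=calibration(n); get_image(n); g=proj(c,[x,y,dz+.005])
        rs=[r for r in regions_of(t,n) if r['region'].any()]
        def d(r): ys,xs=np.nonzero(r['region']); return np.hypot(ys.mean()-g[0],xs.mean()-g[1])
        rs=[r for r in rs if d(r)<20]
        if not rs: print(t,n,'none'); continue
        r=min(rs,key=d); p,f=fit(t,[(c,r['region'].astype(float),False)],[x,y],dz,[w])
        print(t,n,round(r['conf'],2),int(r['region'].sum()),p.round(4),'holder',(wh(p)*1000).round(1),round(p[2]-H[2],3),'err',round(f,3))
E
python3 wf.py w3.png shim,.629,.2305,.366,0; python3 sf.py riser,.599,.0146,.159,.014
```

```text
tcp [0.6294 0.1376 0.1598] yaw 1.725 cam [0.618 0.209 0.3  ]
shim pred px [ 90. 270.] [(0.86, 85, 1051), (0.77, 3, 2039), (0.72, 134, 1849), (0.7, 92, 1993), (0.63, 211, 1346)]
  fit [0.6285 0.2312 0.3457] 0.067
riser scene 0.79 311 [0.5943 0.0166 0.0836] holder [-4.4 18.2] -0.075 err 0.141
riser side 0.49 63 [ 0.6051 -0.0405  0.148 ] holder [ -2.8 -39.8] -0.011 err 0.83
```

```bash
python3 -c "
from h import *
plan([(.6287,.231,.10,1.92,1),(.6287,.231,.0195,1.92,1)])"
```

```text
off [0.607, 0.09, 0.401] tw [0.0, 0.0, -0.0308] f 1 rows 3
--
off [0.0, 0.0, 0.537] tw [0.0, 0.0, 0.0] f 1 rows 3
--
```

jog_arm --plan '[{"offset": [0.3, 0.045, 0.2], "twist": [0, 0, -0.015], "fingers": 1}, {"offset": [0.6, 0.09, 0.4], "twist": [0, 0, -0.031], "fingers": 1}, {"offset": [0.607, 0.09, 0.4], "twist": [0, 0, -0.031], "fingers": 1}, {"offset": [0.607, 0.09, 0.4], "twist": [0, 0, -0.031], "fingers": 1}, {"offset": [0.607, 0.09, 0.4], "twist": [0, 0, -0.031], "fingers": 1}, {"offset": [0.607, 0.09, 0.4], "twist": [0, 0, -0.031], "fingers": 1}]'

```text
clock: 13.42
position: [0.6293, 0.2305, 0.1008]
ee_rot: [1.801, 2.573, 0.001]
force: [-0.1, 0.2, -0.7]
width: 0.997
gripper_force: 0.0
```

```bash
python3 -c "
from h import *
print(observe()['position'],yaw());plan([(.6287,.231,.0195,1.92,1)])"
```

```text
[0.62926566 0.23054697 0.10077607] 1.920096824834256
off [0.005, -0.003, 0.542] tw [0.0002, 0.0001, 0.0] f 1 rows 3
--
```

jog_arm --plan '[{"offset": [0.003, 0, 0.2], "twist": [0, 0, 0], "fingers": 1}, {"offset": [0.003, 0, 0.42], "twist": [0, 0, 0], "fingers": 1}, {"offset": [0.003, 0, 0.52], "twist": [0, 0, 0], "fingers": 1}, {"offset": [0.003, 0, 0.54], "twist": [0, 0, 0], "fingers": 1}, {"offset": [0.003, 0, 0.54], "twist": [0, 0, 0], "fingers": 1}, {"offset": [0.003, 0, 0.54], "twist": [0, 0, 0], "fingers": -1}, {"offset": [0.003, 0, 0.54], "twist": [0, 0, 0], "fingers": -1}, {"offset": [0.003, 0, 0.54], "twist": [0, 0, 0], "fingers": -1}, {"offset": [0.003, 0, 0.54], "twist": [0, 0, 0], "fingers": -1}, {"offset": [0.003, 0, 0.54], "twist": [0, 0, 0], "fingers": -1}, {"offset": [0.003, 0, 0.54], "twist": [0, 0, 0], "fingers": -1}]' --newtons 25

```text
clock: 14.8
position: [0.6284, 0.2323, 0.0191]
ee_rot: [1.799, 2.575, 0.0]
force: [-0.6, -0.0, 1.3]
width: 0.583
gripper_force: 25.0
```

```bash
python3 -c "
from h import *
s=observe(); print(s['position'],yaw())
x,y=hw(0,.0155);plan([(*s['position'][:2],.15,1.92,-1),(x,y,.12,AH,-1)])"
```

```text
[0.62841569 0.23230005 0.01912724] 1.9222014233447218
off [-0.0, 0.0, -0.872] tw [0.0, 0.0, 0.0004] f -1 rows 4
--
off [-0.648, -0.34, 0.1] tw [0.0, 0.0, 0.0151] f -1 rows 2
off [-0.678, -0.277, 0.1] tw [0.0, 0.0, 0.0151] f -1 rows 3
--
```

jog_arm --plan '[{"offset": [0, 0, -0.2], "twist": [0, 0, 0], "fingers": -1}, {"offset": [0, 0, -0.5], "twist": [0, 0, 0], "fingers": -1}, {"offset": [0, 0, -0.87], "twist": [0, 0, 0], "fingers": -1}, {"offset": [0, 0, -0.87], "twist": [0, 0, 0], "fingers": -1}]'

```text
clock: 15.3
position: [0.6305, 0.2341, 0.1544]
ee_rot: [1.797, 2.572, 0.011]
force: [0.4, 0.3, -2.0]
width: 0.581
gripper_force: 25.0
```

jog_arm --plan '[{"offset": [-0.32, -0.17, 0.05], "twist": [0, 0, 0.007], "fingers": -1}, {"offset": [-0.648, -0.34, 0.1], "twist": [0, 0, 0.015], "fingers": -1}, {"offset": [-0.648, -0.34, 0.1], "twist": [0, 0, 0.015], "fingers": -1}]'

```text
clock: 15.68
position: [0.6131, 0.1162, 0.1322]
ee_rot: [1.928, 2.48, -0.01]
force: [0.5, 0.5, -0.8]
width: 0.58
gripper_force: 25.0
```

jog_arm --plan '[{"offset": [-0.32, -0.14, 0.05], "twist": [0, 0, 0.007], "fingers": -1}, {"offset": [-0.6, -0.25, 0.1], "twist": [0, 0, 0.015], "fingers": -1}, {"offset": [-0.678, -0.277, 0.1], "twist": [0, 0, 0.015], "fingers": -1}, {"offset": [-0.678, -0.277, 0.1], "twist": [0, 0, 0.015], "fingers": -1}, {"offset": [-0.678, -0.277, 0.1], "twist": [0, 0, 0.015], "fingers": -1}, {"offset": [-0.678, -0.277, 0.1], "twist": [0, 0, 0.015], "fingers": -1}]'

```text
clock: 16.42
position: [0.5998, 0.0166, 0.1197]
ee_rot: [-2.03, -2.397, -0.002]
force: [-0.5, 0.2, -0.4]
width: 0.581
gripper_force: 25.0
```

```bash
python3 -c "
from h import *
s=observe(); print(s['position'],yaw(),wh(s['position']))
x,y=hw(0,.0168);plan([(x,y,.0475,AH,-1)])"
```

```text
[0.59975435 0.01657151 0.11969325] 1.736401446957666 [0.00091225 0.01734587]
off [-0.004, -0.006, 0.481] tw [0.0001, -0.0001, 0.0011] f -1 rows 3
--
```

jog_arm --plan '[{"offset": [-0.004, -0.006, 0.2], "twist": [0, 0, 0.001], "fingers": -1}, {"offset": [-0.004, -0.006, 0.36], "twist": [0, 0, 0.001], "fingers": -1}, {"offset": [-0.004, -0.006, 0.42], "twist": [0, 0, 0.001], "fingers": -1}, {"offset": [-0.004, -0.006, 0.45], "twist": [0, 0, 0.001], "fingers": -1}, {"offset": [-0.004, -0.006, 0.47], "twist": [0, 0, 0.001], "fingers": -1}, {"offset": [-0.004, -0.006, 0.47], "twist": [0, 0, 0.001], "fingers": -1}, {"offset": [-0.004, -0.006, 0.47], "twist": [0, 0, 0.001], "fingers": -1}]'

```text
clock: 17.3
position: [0.5991, 0.0138, 0.0495]
ee_rot: [2.041, 2.388, 0.001]
force: [-0.1, 0.8, -1.0]
width: 0.584
gripper_force: 25.0
```

```bash
python3 -c "
from h import *
s=observe(); print(s['position'],s['force'],yaw(),wh(s['position']))
x,y=hw(0,.0168);plan([(x,y,.0475,AH,-1)])"
```

```text
[0.59914637 0.01378905 0.04954303] [-0.12285696  0.83663748 -1.04059261] 1.7273207281354823 [-0.00012862  0.01469477]
off [0.014, 0.001, 0.014] tw [0.0001, 0.0, -0.0004] f -1 rows 2
--
```

jog_arm --plan '[{"offset": [0.014, 0, 0.005], "twist": [0, 0, 0], "fingers": -1}, {"offset": [0.014, 0, 0.012], "twist": [0, 0, 0], "fingers": -1}, {"offset": [0.014, 0, 0.015], "twist": [0, 0, 0], "fingers": -1}, {"offset": [0.014, 0, 0.015], "twist": [0, 0, 0], "fingers": -1}]'

```text
clock: 17.8
position: [0.5985, 0.016, 0.047]
ee_rot: [2.041, 2.388, 0.0]
force: [-2.6, 0.9, 4.5]
width: 0.586
gripper_force: 25.0
```

jog_arm --plan '[{"offset": [0, 0, 0], "twist": [0, 0, 0], "fingers": 0.4}, {"offset": [0, 0, 0], "twist": [0, 0, 0], "fingers": 0.7}, {"offset": [0, 0, 0], "twist": [0, 0, 0], "fingers": 0.7}, {"offset": [0, 0, 0], "twist": [0, 0, 0], "fingers": 0.7}]'

```text
clock: 18.3
position: [0.5985, 0.0158, 0.0467]
ee_rot: [-2.041, -2.388, 0.0]
force: [0.3, -0.2, 0.2]
width: 0.848
gripper_force: 0.0
```

```bash
python3 -c "
from h import *
s=observe(); print(s['position'],s['force'],yaw(),AH, wh(s['position']))
x,y=s['position'][:2]
plan([(x,y,.18,AH,1),(0.443,-0.335,.22,1.48,1)])"
```

```text
[0.59848078 0.01582971 0.04669128] [ 0.28322443 -0.15426199  0.17312541] 1.727378096642727 1.7297963267948966 [-0.00046271  0.01681508]
off [-0.0, -0.0, -0.889] tw [-0.0, 0.0, -0.0004] f 1 rows 4
--
off [-0.715, -0.465, -0.089] tw [0.0, 0.0, 0.0133] f 1 rows 3
off [-0.751, -0.404, -0.089] tw [0.0, 0.0, 0.0133] f 1 rows 3
off [-0.782, -0.34, -0.089] tw [0.0, 0.0, 0.0133] f 1 rows 4
--
```

jog_arm --plan '[{"offset": [0, 0, -0.1], "twist": [0, 0, 0], "fingers": 0.8}, {"offset": [0, 0, -0.5], "twist": [0, 0, 0], "fingers": 1}, {"offset": [0, 0, -0.889], "twist": [0, 0, 0], "fingers": 1}, {"offset": [0, 0, -0.889], "twist": [0, 0, 0], "fingers": 1}]'

```text
clock: 18.8
position: [0.6014, 0.017, 0.1863]
ee_rot: [2.036, 2.384, 0.011]
force: [0.1, -0.3, -1.1]
width: 0.998
gripper_force: 0.0
```

jog_arm --plan '[{"offset": [-0.35, -0.23, -0.05], "twist": [0, 0, 0.007], "fingers": 1}, {"offset": [-0.715, -0.3, -0.089], "twist": [0, 0, 0.013], "fingers": 1}, {"offset": [-0.715, -0.3, -0.089], "twist": [0, 0, 0.013], "fingers": 1}, {"offset": [-0.715, -0.3, -0.089], "twist": [0, 0, 0.013], "fingers": 1}]'

```text
clock: 19.3
position: [0.5705, -0.0968, 0.1936]
ee_rot: [-2.137, -2.303, -0.0]
force: [-0.3, 1.0, 0.5]
width: 0.999
gripper_force: 0.0
```

```bash
python3 wf.py w4.png shim,.599,.0146,.159,.028; python3 -c "
from h import *
s=observe(); print(s['position'],yaw())
plan([(0.443,-0.335,.22,1.48,1)])"
```

```text
tcp [ 0.5707 -0.0958  0.1935] yaw 1.6472 cam [ 0.565 -0.025  0.335]
shim pred px [ 74. 293.] [(0.74, 2, 2061), (0.54, 89, 155)]
  fit [0.5984 0.0148 0.1481] 0.053
[ 0.570792   -0.09542969  0.19349406] 1.6479886232852403
off [-0.763, -0.486, -0.089] tw [-0.0, -0.0001, 0.0134] f 1 rows 3
off [-0.801, -0.421, -0.089] tw [-0.0, -0.0001, 0.0134] f 1 rows 4
--
```

View pics/w4.png

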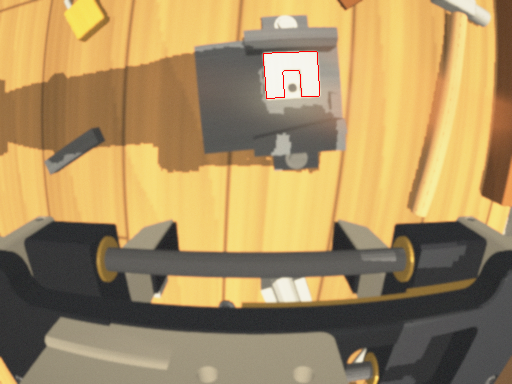

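The picture shows the shim lying square on the plate, with a tight outline at rows 50-98, columns 263-320. The fit puts it within 1 mm of the place I aimed for. Next is the V-die.

jog_arm --plan '[{"offset": [-0.38, -0.24, -0.045], "twist": [0, 0, 0.007], "fingers": 1}, {"offset": [-0.76, -0.486, -0.09], "twist": [0, 0, 0.0134], "fingers": 1}, {"offset": [-0.76, -0.486, -0.09], "twist": [0, 0, 0.0134], "fingers": 1}]'

```text
clock: 19.77
position: [0.5047, -0.2196, 0.207]
ee_rot: [2.237, 2.206, -0.003]
force: [0.4, 0.9, -0.3]
width: 0.995
gripper_force: 0.0
```

jog_arm --plan '[{"offset": [-0.4, -0.21, -0.045], "twist": [0, 0, 0.007], "fingers": 1}, {"offset": [-0.8, -0.42, -0.09], "twist": [0, 0, 0.0134], "fingers": 1}, {"offset": [-0.8, -0.42, -0.09], "twist": [0, 0, 0.0134], "fingers": 1}, {"offset": [-0.8, -0.42, -0.09], "twist": [0, 0, 0.0134], "fingers": 1}, {"offset": [-0.8, -0.42, -0.09], "twist": [0, 0, 0.0134], "fingers": 1}]'

```text
clock: 20.4
position: [0.444, -0.333, 0.2204]
ee_rot: [-2.318, -2.12, -0.002]
force: [-0.8, 0.4, 0.3]
width: 0.999
gripper_force: 0.0
```

```bash
python3 wf.py w5.png vdie,.4352,-.2277,-.09,0 round_die,.6198,-.2365,.3368,0
```

```text
tcp [ 0.444  -0.3332  0.2204] yaw 1.4814 cam [ 0.45  -0.262  0.361]
vdie pred px [ 83. 239.] [(0.78, 1, 2148)]
  fit [ 0.4361 -0.2302 -0.0121] 0.042
round_die pred px [ 84. 389.] [(0.87, 4, 2095)]
  fit [ 0.6198 -0.2385  0.4156] 0.045
```

View pics/w5.png

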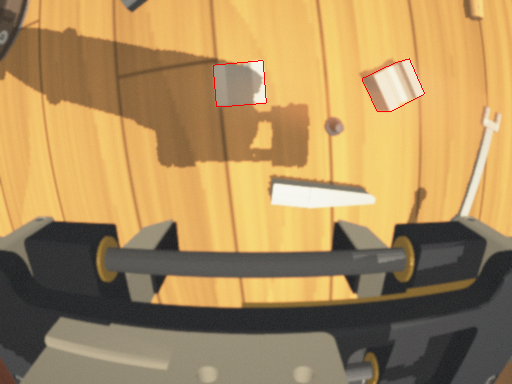

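The picture shows the V-die at (83,239) with a tight outline, the round die at (85,394) and the key at (193,320). I'll grasp the V-die.

```bash
python3 -c "
from h import *
plan([(.436,-.2302,.12,1.559,1)])"
```

```text
off [0.684, -0.113, 0.67] tw [0.0, -0.0001, -0.0125] f 1 rows 4
--
```

jog_arm --plan '[{"offset": [0.35, -0.06, 0.33], "twist": [0, 0, -0.006], "fingers": 1}, {"offset": [0.65, -0.11, 0.65], "twist": [0, 0, -0.0125], "fingers": 1}, {"offset": [0.684, -0.113, 0.67], "twist": [0, 0, -0.0125], "fingers": 1}, {"offset": [0.684, -0.113, 0.67], "twist": [0, 0, -0.0125], "fingers": 1}, {"offset": [0.684, -0.113, 0.67], "twist": [0, 0, -0.0125], "fingers": 1}, {"offset": [0.684, -0.113, 0.67], "twist": [0, 0, -0.0125], "fingers": 1}]'

```text
clock: 21.3
position: [0.4359, -0.2331, 0.1208]
ee_rot: [2.238, 2.202, 0.001]
force: [0.9, -0.5, -0.8]
width: 0.996
gripper_force: 0.0
```

```bash
python3 -c "
from h import *
print(observe()['position'],yaw());plan([(.436,-.2302,.029,1.559,1)])"
```

```text
[ 0.43585824 -0.23307041  0.12078809] 1.5544688904122967
off [0.02, -0.0, 0.612] tw [0.0002, 0.0002, -0.0007] f 1 rows 3
--
```

jog_arm --plan '[{"offset": [0.02, 0, 0.25], "twist": [0, 0, -0.0007], "fingers": 1}, {"offset": [0.02, 0, 0.5], "twist": [0, 0, -0.0007], "fingers": 1}, {"offset": [0.02, 0, 0.6], "twist": [0, 0, -0.0007], "fingers": 1}, {"offset": [0.02, 0, 0.61], "twist": [0, 0, -0.0007], "fingers": 1}, {"offset": [0.02, 0, 0.61], "twist": [0, 0, -0.0007], "fingers": 1}, {"offset": [0.02, 0, 0.61], "twist": [0, 0, -0.0007], "fingers": -1}, {"offset": [0.02, 0, 0.61], "twist": [0, 0, -0.0007], "fingers": -1}, {"offset": [0.02, 0, 0.61], "twist": [0, 0, -0.0007], "fingers": -1}, {"offset": [0.02, 0, 0.61], "twist": [0, 0, -0.0007], "fingers": -1}, {"offset": [0.02, 0, 0.61], "twist": [0, 0, -0.0007], "fingers": -1}, {"offset": [0.02, 0, 0.61], "twist": [0, 0, -0.0007], "fingers": -1}]' --newtons 45

```text
clock: 22.68
position: [0.4356, -0.2289, 0.0286]
ee_rot: [2.233, 2.21, 0.001]
force: [1.5, 0.1, 1.8]
width: 0.583
gripper_force: 45.0
```

```bash
python3 -c "
from h import *
s=observe(); print(s['position'],yaw())
p=s['position'];x,y=hw(0,.0155);plan([(p[0],p[1],.17,1.559,-1),(x,y,.15,AH,-1)])"
```

```text
[ 0.43564357 -0.2289344   0.0286232 ] 1.560432905383667
off [-0.0, 0.001, -0.943] tw [0.0001, 0.0, 0.0002] f -1 rows 4
--
off [0.818, 0.535, 0.067] tw [0.0, 0.0, -0.0136] f -1 rows 3
off [0.77, 0.603, 0.067] tw [0.0, 0.0, -0.0136] f -1 rows 4
--
```

jog_arm --plan '[{"offset": [0, 0, -0.2], "twist": [0, 0, 0], "fingers": -1}, {"offset": [0, 0, -0.5], "twist": [0, 0, 0], "fingers": -1}, {"offset": [0, 0, -0.8], "twist": [0, 0, 0], "fingers": -1}, {"offset": [0, 0, -0.94], "twist": [0, 0, 0], "fingers": -1}, {"offset": [0, 0, -0.94], "twist": [0, 0, 0], "fingers": -1}]'

```text
clock: 23.3
position: [0.4352, -0.2291, 0.17]
ee_rot: [2.233, 2.208, -0.0]
force: [1.0, 0.0, -6.5]
width: 0.586
gripper_force: 45.0
```

jog_arm --plan '[{"offset": [0.27, 0.18, 0.02], "twist": [0, 0, -0.0045], "fingers": -1}, {"offset": [0.54, 0.36, 0.04], "twist": [0, 0, -0.009], "fingers": -1}, {"offset": [0.818, 0.535, 0.067], "twist": [0, 0, -0.0136], "fingers": -1}, {"offset": [0.818, 0.535, 0.067], "twist": [0, 0, -0.0136], "fingers": -1}]'

```text
clock: 23.8
position: [0.5174, -0.102, 0.1574]
ee_rot: [-2.126, -2.308, -0.002]
force: [0.0, -0.4, -7.1]
width: 0.587
gripper_force: 45.0
```

jog_arm --plan '[{"offset": [0.27, 0.2, 0.02], "twist": [0, 0, -0.0045], "fingers": -1}, {"offset": [0.54, 0.4, 0.04], "twist": [0, 0, -0.009], "fingers": -1}, {"offset": [0.73, 0.57, 0.06], "twist": [0, 0, -0.0136], "fingers": -1}, {"offset": [0.77, 0.603, 0.067], "twist": [0, 0, -0.0136], "fingers": -1}, {"offset": [0.77, 0.603, 0.067], "twist": [0, 0, -0.0136], "fingers": -1}, {"offset": [0.77, 0.603, 0.067], "twist": [0, 0, -0.0136], "fingers": -1}, {"offset": [0.77, 0.603, 0.067], "twist": [0, 0, -0.0136], "fingers": -1}]'

```text
clock: 24.68
position: [0.5978, 0.0134, 0.1492]
ee_rot: [2.038, 2.39, -0.002]
force: [-0.1, -0.0, -7.7]
width: 0.584
gripper_force: 45.0
```

```bash
python3 -c "
from h import *
s=observe(); print(s['position'],s['force'],yaw(),wh(s['position']))
x,y=hw(0,.0168);plan([(x,y,.065,AH,-1)])"
```

```text
[0.59779199 0.01335978 0.14916815] [-0.12662709 -0.04415275 -7.72840432] 1.7294096028741608 [-0.00153388  0.01448536]
off [0.016, 0.011, 0.561] tw [-0.0001, 0.0001, -0.0001] f -1 rows 3
--
```

jog_arm --plan '[{"offset": [0.016, 0.011, 0.2], "twist": [0, 0, 0], "fingers": -1}, {"offset": [0.016, 0.011, 0.4], "twist": [0, 0, 0], "fingers": -1}, {"offset": [0.016, 0.011, 0.49], "twist": [0, 0, 0], "fingers": -1}, {"offset": [0.016, 0.011, 0.53], "twist": [0, 0, 0], "fingers": -1}, {"offset": [0.016, 0.011, 0.54], "twist": [0, 0, 0], "fingers": -1}, {"offset": [0.016, 0.011, 0.54], "twist": [0, 0, 0], "fingers": -1}, {"offset": [0.016, 0.011, 0.54], "twist": [0, 0, 0], "fingers": -1}]'

```text
clock: 25.55
position: [0.6, 0.0176, 0.0691]
ee_rot: [2.036, 2.392, 0.001]
force: [0.4, -0.4, -6.9]
width: 0.584
gripper_force: 45.0
```

```bash
python3 -c "
from h import *
s=observe(); print(s['position'],s['force'],yaw(),wh(s['position']))
x,y=hw(0,.0168);plan([(x,y,.0645,AH,-1)])"
```

```text
[0.60001415 0.01761504 0.06911028] [ 0.40810155 -0.40058729 -6.85175285] 1.7312132679078198 [0.00133399 0.0183351 ]
off [-0.01, -0.009, 0.031] tw [0.0002, 0.0, 0.0002] f -1 rows 2
--
```

jog_arm --plan '[{"offset": [-0.01, -0.009, 0.01], "twist": [0, 0, 0], "fingers": -1}, {"offset": [-0.01, -0.009, 0.02], "twist": [0, 0, 0], "fingers": -1}, {"offset": [-0.01, -0.009, 0.03], "twist": [0, 0, 0], "fingers": -1}, {"offset": [-0.01, -0.009, 0.03], "twist": [0, 0, 0], "fingers": -1}, {"offset": [-0.01, -0.009, 0.03], "twist": [0, 0, 0], "fingers": -1}]'

```text
clock: 26.18
position: [0.5984, 0.0156, 0.0646]
ee_rot: [2.036, 2.392, -0.001]
force: [-4.6, -1.9, 5.5]
width: 0.586
gripper_force: 45.0
```

jog_arm --plan '[{"offset": [0, 0, 0], "twist": [0, 0, 0], "fingers": 0.4}, {"offset": [0, 0, 0], "twist": [0, 0, 0], "fingers": 0.8}, {"offset": [0, 0, 0], "twist": [0, 0, 0], "fingers": 0.8}, {"offset": [0, 0, 0], "twist": [0, 0, 0], "fingers": 0.8}]'

```text
clock: 26.68
position: [0.5986, 0.0159, 0.0639]
ee_rot: [2.036, 2.392, 0.0]
force: [-0.5, 1.1, 0.2]
width: 0.899
gripper_force: 0.0
```

```bash
python3 -c "
from h import *
s=observe(); print(s['position'],s['force'],yaw(),AH, wh(s['position']))
x,y=s['position'][:2]
plan([(x,y,.19,AH,1),(0.4491,0.12,.20,1.47,1)])"
```

```text
[0.59861111 0.01589138 0.06389208] [-0.54905254  1.06436087  0.16833987] 1.731241273001916 1.7297963267948966 [-0.00032426  0.01685533]
off [0.0, 0.0, -0.841] tw [0.0, -0.0, 0.0002] f 1 rows 4
--
off [0.843, -0.874, -0.067] tw [0.0, 0.0, 0.0413] f 1 rows 4
--
```

jog_arm --plan '[{"offset": [0, 0, -0.1], "twist": [0, 0, 0], "fingers": 1}, {"offset": [0, 0, -0.5], "twist": [0, 0, 0], "fingers": 1}, {"offset": [0, 0, -0.84], "twist": [0, 0, 0], "fingers": 1}, {"offset": [0, 0, -0.84], "twist": [0, 0, 0], "fingers": 1}]'

```text
clock: 27.18
position: [0.6011, 0.0168, 0.1954]
ee_rot: [2.032, 2.388, 0.01]
force: [1.0, -0.4, -0.7]
width: 1.001
gripper_force: 0.0
```

jog_arm --plan '[{"offset": [0.28, -0.29, -0.02], "twist": [0, 0, 0.015], "fingers": 1}, {"offset": [0.6, -0.6, -0.05], "twist": [0, 0, 0.03], "fingers": 1}, {"offset": [0.843, -0.874, -0.067], "twist": [0, 0, 0.0413], "fingers": 1}, {"offset": [0.843, -0.874, -0.067], "twist": [0, 0, 0.0413], "fingers": 1}, {"offset": [0.843, -0.874, -0.067], "twist": [0, 0, 0.0413], "fingers": 1}, {"offset": [0.843, -0.874, -0.067], "twist": [0, 0, 0.0413], "fingers": 1}]'

```text
clock: 27.92
position: [0.4498, 0.1189, 0.1997]
ee_rot: [-2.33, -2.107, 0.0]
force: [0.3, -0.8, -0.0]
width: 1.001
gripper_force: 0.0
```

```bash
python3 wf.py w6.png packing,.449,.2184,-.1,0; python3 sf.py vdie,.599,.0146,.159,.036; python3 -c "
from h import *
plan([(.449,.2184,.11,1.47,1)])"
```

```text
tcp [0.4497 0.1189 0.1996] yaw 1.4701 cam [0.457 0.19  0.341]
packing pred px [ 86. 245.] [(0.6, 1, 1308)]
  fit [ 0.4489  0.2182 -0.1238] 0.063
vdie scene 0.74 531 [0.5943 0.0183 0.1674] holder [-4.2 19.9] 0.008 err 0.114
vdie side 0.88 534 [ 0.5995 -0.0031  0.0182] holder [-2.5 -2.1] -0.141 err 0.258
off [0.656, -0.066, 0.598] tw [-0.0001, -0.0, 0.0002] f 1 rows 4
--
```

jog_arm --plan '[{"offset": [0.33, -0.03, 0.3], "twist": [0, 0, 0.0015], "fingers": 1}, {"offset": [0.63, -0.06, 0.56], "twist": [0, 0, 0.003], "fingers": 1}, {"offset": [0.656, -0.066, 0.598], "twist": [0, 0, 0.003], "fingers": 1}, {"offset": [0.656, -0.066, 0.598], "twist": [0, 0, 0.003], "fingers": 1}, {"offset": [0.656, -0.066, 0.598], "twist": [0, 0, 0.003], "fingers": 1}, {"offset": [0.656, -0.066, 0.598], "twist": [0, 0, 0.003], "fingers": 1}]'

```text
clock: 28.98
position: [0.4496, 0.2175, 0.1111]
ee_rot: [2.35, 2.084, 0.002]
force: [0.1, -0.4, 0.7]
width: 1.0
gripper_force: 0.0
```

```bash
python3 -c "
from h import *
print(observe()['position'],yaw());plan([(.449,.2182,.033,1.452,1)])"
```

```text
[0.44960676 0.21754794 0.11112173] 1.4508188323000502
off [0.004, -0.005, 0.521] tw [0.0003, -0.0, -0.0002] f 1 rows 3
--
```

jog_arm --plan '[{"offset": [0, -0.005, 0.2], "twist": [0, 0, 0], "fingers": 1}, {"offset": [0, -0.005, 0.42], "twist": [0, 0, 0], "fingers": 1}, {"offset": [0, -0.005, 0.51], "twist": [0, 0, 0], "fingers": 1}, {"offset": [0, -0.005, 0.52], "twist": [0, 0, 0], "fingers": 1}, {"offset": [0, -0.005, 0.52], "twist": [0, 0, 0], "fingers": 1}, {"offset": [0, -0.005, 0.52], "twist": [0, 0, 0], "fingers": -1}, {"offset": [0, -0.005, 0.52], "twist": [0, 0, 0], "fingers": -1}, {"offset": [0, -0.005, 0.52], "twist": [0, 0, 0], "fingers": -1}, {"offset": [0, -0.005, 0.52], "twist": [0, 0, 0], "fingers": -1}, {"offset": [0, -0.005, 0.52], "twist": [0, 0, 0], "fingers": -1}]' --newtons 40

```text
clock: 30.22
position: [0.4484, 0.2188, 0.0326]
ee_rot: [2.348, 2.086, 0.001]
force: [0.4, -1.4, 5.4]
width: 0.741
gripper_force: 40.0
```

```bash
python3 -c "
from h import *
s=observe(); print(s['position'],yaw())
p=s['position'];x,y=hw(0.03,-.1);plan([(p[0],p[1],.17,1.45,-1),(x,y,.20,AH,-1)])"
```

```text
[0.44844788 0.21877824 0.03260401] 1.4527011534326246
off [0.0, 0.001, -0.916] tw [0.0001, -0.0, 0.0004] f -1 rows 4
--
off [-0.638, 0.522, -0.067] tw [0.0, 0.0, -0.0148] f -1 rows 2
off [-0.684, 0.46, -0.067] tw [0.0, 0.0, -0.0148] f -1 rows 2
off [-0.724, 0.395, -0.067] tw [0.0, 0.0, -0.0148] f -1 rows 3
--
```

jog_arm --plan '[{"offset": [0, 0, -0.2], "twist": [0, 0, 0], "fingers": -1}, {"offset": [0, 0, -0.5], "twist": [0, 0, 0], "fingers": -1}, {"offset": [0, 0, -0.8], "twist": [0, 0, 0], "fingers": -1}, {"offset": [0, 0, -0.916], "twist": [0, 0, 0], "fingers": -1}]'

```text
clock: 30.72
position: [0.4485, 0.2191, 0.1714]
ee_rot: [2.348, 2.086, 0.004]
force: [0.3, 0.0, -2.8]
width: 0.738
gripper_force: 40.0
```

jog_arm --plan '[{"offset": [-0.32, 0.26, -0.03], "twist": [0, 0, -0.007], "fingers": -1}, {"offset": [-0.638, 0.522, -0.067], "twist": [0, 0, -0.0148], "fingers": -1}, {"offset": [-0.638, 0.522, -0.067], "twist": [0, 0, -0.0148], "fingers": -1}]'

```text
clock: 31.1
position: [0.5166, 0.1081, 0.178]
ee_rot: [2.258, 2.183, -0.005]
force: [-1.8, 0.4, -3.8]
width: 0.738
gripper_force: 40.0
```

jog_arm --plan '[{"offset": [-0.34, 0.23, -0.03], "twist": [0, 0, -0.007], "fingers": -1}, {"offset": [-0.684, 0.46, -0.067], "twist": [0, 0, -0.0148], "fingers": -1}, {"offset": [-0.684, 0.46, -0.067], "twist": [0, 0, -0.0148], "fingers": -1}]'

```text
clock: 31.48
position: [0.5824, 0.0041, 0.1878]
ee_rot: [2.154, 2.286, -0.004]
force: [-1.1, 1.7, -3.5]
width: 0.735
gripper_force: 40.0
```

jog_arm --plan '[{"offset": [-0.36, 0.2, -0.03], "twist": [0, 0, -0.007], "fingers": -1}, {"offset": [-0.68, 0.37, -0.067], "twist": [0, 0, -0.0148], "fingers": -1}, {"offset": [-0.724, 0.395, -0.067], "twist": [0, 0, -0.0148], "fingers": -1}, {"offset": [-0.724, 0.395, -0.067], "twist": [0, 0, -0.0148], "fingers": -1}, {"offset": [-0.724, 0.395, -0.067], "twist": [0, 0, -0.0148], "fingers": -1}, {"offset": [-0.724, 0.395, -0.067], "twist": [0, 0, -0.0148], "fingers": -1}]'

```text
clock: 32.22
position: [0.6469, -0.0924, 0.1998]
ee_rot: [-2.033, -2.395, -0.0]
force: [-0.5, -0.0, -3.5]
width: 0.74
gripper_force: 40.0
```

```bash
python3 wf.py w7.png vdie,.599,.0146,.159,.036; python3 -c "
from h import *
s=observe(); print(wh(s['position']))
x,y=hw(0.0,-.0175);plan([(x,y,.12,AH,-1)])"
```

```text
tcp [ 0.6471 -0.0928  0.1999] yaw 1.7336 cam [ 0.635 -0.022  0.341]
vdie pred px [ 69. 225.] [(0.9, 4, 3075), (0.52, 220, 1145)]
  fit [0.5983 0.0144 0.1659] 0.062
[ 0.03036932 -0.09848665]
off [0.541, -0.201, 0.533] tw [0.0, 0.0, 0.0005] f -1 rows 3
--
```

View pics/w7.png

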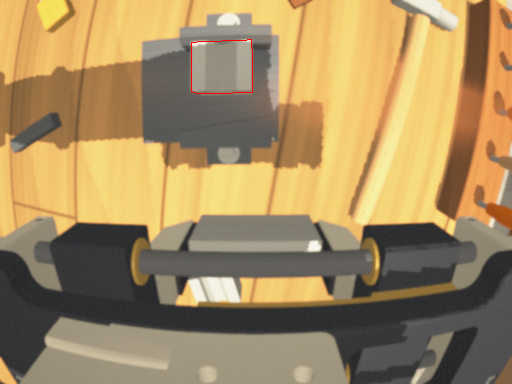

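The picture shows the V-die square on the stack at rows 40-93, columns 190-253, and the bar in the fingers. I'll set the bar down beside the stack.

jog_arm --plan '[{"offset": [0.27, -0.1, 0.26], "twist": [0, 0, 0], "fingers": -1}, {"offset": [0.5, -0.19, 0.5], "twist": [0, 0, 0], "fingers": -1}, {"offset": [0.538, -0.2, 0.53], "twist": [0, 0, 0], "fingers": -1}, {"offset": [0.538, -0.2, 0.53], "twist": [0, 0, 0], "fingers": -1}, {"offset": [0.538, -0.2, 0.53], "twist": [0, 0, 0], "fingers": -1}, {"offset": [0.538, -0.2, 0.53], "twist": [0, 0, 0], "fingers": -1}]'

```text
clock: 33.08
position: [0.6058, -0.0203, 0.121]
ee_rot: [2.037, 2.39, 0.001]
force: [0.7, -0.7, -3.5]
width: 0.735
gripper_force: 40.0
```

```bash
python3 -c "
from h import *
s=observe(); print(s['position'],yaw(),wh(s['position']))
x,y=hw(0.0,-.018);plan([(x,y,.055,AH,-1)])"
```

```text
[ 0.60577836 -0.02033192  0.12104589] 1.7301184249337458 [ 0.00101732 -0.02004585]
off [0.014, -0.007, 0.44] tw [0.0002, 0.0001, 0.0001] f -1 rows 3
--
```

jog_arm --plan '[{"offset": [0.01, -0.007, 0.02], "twist": [0, 0, 0], "fingers": -1}, {"offset": [0.01, -0.007, 0.04], "twist": [0, 0, 0], "fingers": -1}, {"offset": [0.01, -0.007, 0.12], "twist": [0, 0, 0], "fingers": -1}, {"offset": [0.01, -0.007, 0.2], "twist": [0, 0, 0], "fingers": -1}, {"offset": [0.01, -0.007, 0.24], "twist": [0, 0, 0], "fingers": -1}, {"offset": [0.01, -0.007, 0.24], "twist": [0, 0, 0], "fingers": -1}, {"offset": [0.01, -0.007, 0.24], "twist": [0, 0, 0], "fingers": -1}]'

```text
clock: 33.95
position: [0.6038, -0.0178, 0.0845]
ee_rot: [2.035, 2.393, 0.001]
force: [-0.6, -0.3, -2.7]
width: 0.732
gripper_force: 40.0
```

```bash
python3 -c "
from h import *
s=observe(); print(s['position'],s['force'],yaw(),wh(s['position']))
x,y=hw(0.0,-.018);plan([(x,y,.0475,AH,-1)])"
```

```text
[ 0.60383652 -0.0178352   0.08451283] [-0.59381421 -0.3100871  -2.70933033] 1.73192004467937 [-0.00050472 -0.01727317]
off [-0.005, 0.003, 0.247] tw [0.0001, -0.0, 0.0003] f -1 rows 2
--
```

jog_arm --plan '[{"offset": [-0.008, 0.003, 0.06], "twist": [0, 0, 0], "fingers": -1}, {"offset": [-0.008, 0.003, 0.14], "twist": [0, 0, 0], "fingers": -1}, {"offset": [-0.008, 0.003, 0.2], "twist": [0, 0, 0], "fingers": -1}, {"offset": [-0.008, 0.003, 0.22], "twist": [0, 0, 0], "fingers": -1}, {"offset": [-0.008, 0.003, 0.235], "twist": [0, 0, 0], "fingers": -1}, {"offset": [-0.008, 0.003, 0.24], "twist": [0, 0, 0], "fingers": -1}, {"offset": [-0.008, 0.003, 0.24], "twist": [0, 0, 0], "fingers": -1}]'

```text
clock: 34.83
position: [0.6044, -0.0191, 0.0485]
ee_rot: [2.035, 2.393, 0.0]
force: [0.5, -0.1, -3.8]
width: 0.735
gripper_force: 40.0
```

```bash
python3 -c "
from h import *
s=observe(); print(s['position'],s['force'],yaw(),wh(s['position']))
x,y=hw(0.0,-.018);plan([(x,y,.0466,AH,-1)])"
```

```text
[ 0.60435602 -0.01907148  0.04847825] [ 0.53132373 -0.05542594 -3.84813594] 1.7318133961268294 [-0.00018752 -0.01857611]
off [0.004, 0.001, 0.013] tw [0.0001, 0.0, 0.0003] f -1 rows 2
--
```

jog_arm --plan '[{"offset": [0.003, 0, 0.007], "twist": [0, 0, 0], "fingers": -1}, {"offset": [0.003, 0, 0.014], "twist": [0, 0, 0], "fingers": -1}, {"offset": [0.003, 0, 0.014], "twist": [0, 0, 0], "fingers": -1}, {"offset": [0.003, 0, 0.014], "twist": [0, 0, 0], "fingers": -1}]'

```text
clock: 35.33
position: [0.6043, -0.0186, 0.0466]
ee_rot: [2.035, 2.393, 0.0]
force: [-2.9, 0.0, 6.2]
width: 0.737
gripper_force: 40.0
```

jog_arm --plan '[{"offset": [0, 0, 0], "twist": [0, 0, 0], "fingers": 0.7}, {"offset": [0, 0, 0], "twist": [0, 0, 0], "fingers": 0.9}, {"offset": [0, 0, 0], "twist": [0, 0, 0], "fingers": 0.9}, {"offset": [0, 0, 0], "twist": [0, 0, 0], "fingers": 0.9}]'

```text
clock: 35.83
position: [0.6042, -0.0187, 0.0461]
ee_rot: [2.036, 2.393, 0.0]
force: [-0.4, -0.9, 0.4]
width: 0.95
gripper_force: 0.0
```

```bash
python3 -c "
from h import *
s=observe(); print(s['position'],s['force'],yaw(), wh(s['position']))
x,y=s['position'][:2]
x2,y2=hw(.03,-.10)
plan([(x,y,.18,AH,1),(x2,y2,.19,AH,1)])"
```

```text
[ 0.60420504 -0.0186732   0.04612035] [-0.44250639 -0.89062597  0.40229365] 1.7318554435340658 [-0.00027353 -0.01815895]
off [-0.0, 0.0, -0.893] tw [0.0, 0.0, 0.0003] f 1 rows 4
--
off [-0.546, 0.202, -0.067] tw [0.0, 0.0, 0.0] f 1 rows 3
--
```

jog_arm --plan '[{"offset": [0, 0, -0.1], "twist": [0, 0, 0], "fingers": 1}, {"offset": [0, 0, -0.5], "twist": [0, 0, 0], "fingers": 1}, {"offset": [0, 0, -0.89], "twist": [0, 0, 0], "fingers": 1}, {"offset": [0, 0, -0.89], "twist": [0, 0, 0], "fingers": 1}]'

```text
clock: 36.33
position: [0.6071, -0.0176, 0.1859]
ee_rot: [2.031, 2.388, 0.01]
force: [0.6, 0.8, 0.3]
width: 0.999
gripper_force: 0.0
```

jog_arm --plan '[{"offset": [-0.27, 0.1, -0.03], "twist": [0, 0, 0], "fingers": 1}, {"offset": [-0.546, 0.2, -0.067], "twist": [0, 0, 0], "fingers": 1}, {"offset": [-0.546, 0.2, -0.067], "twist": [0, 0, 0], "fingers": 1}, {"offset": [-0.546, 0.2, -0.067], "twist": [0, 0, 0], "fingers": 1}, {"offset": [-0.546, 0.2, -0.067], "twist": [0, 0, 0], "fingers": 1}]'

```text
clock: 36.95
position: [0.6464, -0.0932, 0.1898]
ee_rot: [-2.033, -2.394, -0.0]
force: [-0.0, 0.3, -0.1]
width: 1.0
gripper_force: 0.0
```

```bash
python3 wf.py w8.png packing,.604,-.0193,.159,.014 vdie,.5983,.0144,.159,.036; python3 -c "
from h import *
plan([(.43,-.33,.22,.3,1)])"
```

```text
tcp [ 0.6465 -0.0933  0.1898] yaw 1.7337 cam [ 0.635 -0.023  0.331]
packing pred px [103. 226.] [(0.78, 3, 1445)]
  fit [ 0.6041 -0.0188  0.1626] 0.069
vdie pred px [ 67. 224.] [(0.63, 4, 3489)]
  fit [0.5983 0.0142 0.1579] 0.049
off [-0.44, -0.56, -0.067] tw [-0.0, -0.0, 0.076] f 1 rows 3
off [-0.648, -0.295, -0.067] tw [-0.0, -0.0, 0.076] f 1 rows 3
off [-0.711, 0.036, -0.067] tw [-0.0, -0.0, 0.076] f 1 rows 4
--
```

View pics/w8.png

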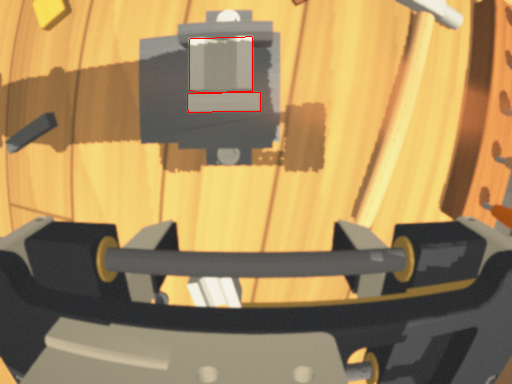

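The picture shows the bar at rows 92-112, columns 188-261, beside the V-die, both square to the holder. Next is the key.

```bash
python3 -c "
from h import *
plan([(.415,-.35,.22,-.18,1)])"
```

```text
off [-0.479, -0.6, -0.067] tw [-0.0, 0.0, 0.1015] f 1 rows 4
off [-0.742, -0.197, -0.067] tw [-0.0, 0.0, 0.1015] f 1 rows 4
off [-0.713, 0.283, -0.067] tw [-0.0, 0.0, 0.1015] f 1 rows 5
--
```

jog_arm --plan '[{"offset": [-0.12, -0.15, -0.02], "twist": [0, 0, 0.025], "fingers": 1}, {"offset": [-0.24, -0.3, -0.03], "twist": [0, 0, 0.05], "fingers": 1}, {"offset": [-0.36, -0.45, -0.05], "twist": [0, 0, 0.076], "fingers": 1}, {"offset": [-0.48, -0.6, -0.067], "twist": [0, 0, 0.1015], "fingers": 1}]'

```text
clock: 37.6
position: [0.5689, -0.1804, 0.2]
ee_rot: [2.687, 1.628, 0.0]
force: [-0.2, 0.3, -1.2]
width: 1.0
gripper_force: 0.0
```

jog_arm --plan '[{"offset": [-0.18, -0.05, -0.02], "twist": [0, 0, 0.025], "fingers": 1}, {"offset": [-0.37, -0.1, -0.03], "twist": [0, 0, 0.05], "fingers": 1}, {"offset": [-0.55, -0.15, -0.05], "twist": [0, 0, 0.076], "fingers": 1}, {"offset": [-0.742, -0.197, -0.067], "twist": [0, 0, 0.1015], "fingers": 1}]'

```text
clock: 38.1
position: [0.4917, -0.2655, 0.2101]
ee_rot: [3.062, 0.704, 0.0]
force: [-0.5, -0.2, 0.6]
width: 0.999
gripper_force: 0.0
```

jog_arm --plan '[{"offset": [-0.18, 0.07, -0.02], "twist": [0, 0, 0.025], "fingers": 1}, {"offset": [-0.37, 0.14, -0.03], "twist": [0, 0, 0.05], "fingers": 1}, {"offset": [-0.55, 0.21, -0.05], "twist": [0, 0, 0.076], "fingers": 1}, {"offset": [-0.713, 0.283, -0.067], "twist": [0, 0, 0.1015], "fingers": 1}, {"offset": [-0.713, 0.283, -0.067], "twist": [0, 0, 0.1015], "fingers": 1}, {"offset": [-0.713, 0.283, -0.067], "twist": [0, 0, 0.1015], "fingers": 1}, {"offset": [-0.713, 0.283, -0.067], "twist": [0, 0, 0.1015], "fingers": 1}]'

```text
clock: 38.98
position: [0.4158, -0.3497, 0.2198]
ee_rot: [-3.129, 0.28, -0.0]
force: [-0.5, -0.2, -0.3]
width: 1.003
gripper_force: 0.0
```

```bash
python3 wf.py w9.png key,.523,-.3694,-.19,0
```

```text
tcp [ 0.4157 -0.3498  0.2198] yaw -0.1787 cam [ 0.486 -0.363  0.361]
key pred px [ 79. 255.] [(0.84, 5, 2051)]
  fit [ 0.525  -0.3709 -0.1986] 0.056
```

View pics/w9.png

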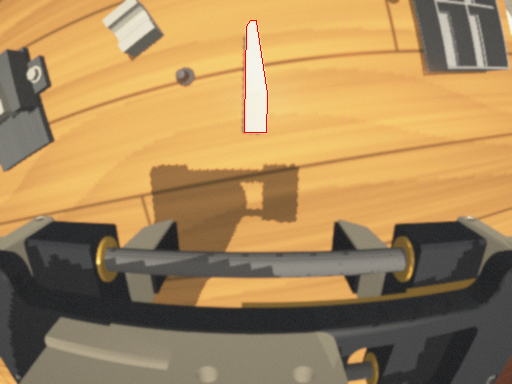

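The picture shows the key, thin end up, at rows 20-132 around column 255, with its straight face to the left. A bolt stands at (76,184), so I'll go down with the gripper only half open.

```bash
python3 -c "
from h import *
plan([(.4956,-.3650,.10,-.1986,0)])"
```

```text
off [0.543, 0.004, 0.799] tw [-0.0001, 0.0, 0.0031] f 0 rows 4
--
```

jog_arm --plan '[{"offset": [0.25, 0, 0.35], "twist": [0, 0, 0.003], "fingers": 0}, {"offset": [0.5, 0.004, 0.7], "twist": [0, 0, 0.003], "fingers": 0}, {"offset": [0.543, 0.004, 0.8], "twist": [0, 0, 0.003], "fingers": 0}, {"offset": [0.543, 0.004, 0.8], "twist": [0, 0, 0.003], "fingers": 0}, {"offset": [0.543, 0.004, 0.8], "twist": [0, 0, 0.003], "fingers": 0}, {"offset": [0.543, 0.004, 0.8], "twist": [0, 0, 0.003], "fingers": 0}]'

```text
clock: 39.83
position: [0.495, -0.3667, 0.1018]
ee_rot: [3.124, -0.315, 0.003]
force: [-1.0, -0.6, -0.6]
width: 0.505
gripper_force: 0.0
```

```bash
python3 -c "
from h import *
print(observe()['position'],yaw(),observe()['width']);plan([(.4956,-.3650,.024,-.1986,0)])"
```

```text
[ 0.49495218 -0.36674719  0.10177588] -0.200984206703312 0.5046521257954579
off [0.001, -0.013, 0.518] tw [0.0002, -0.0004, -0.0004] f 0 rows 3
--
```

jog_arm --plan '[{"offset": [0, -0.012, 0.2], "twist": [0, 0, 0], "fingers": 0}, {"offset": [0, -0.012, 0.42], "twist": [0, 0, 0], "fingers": 0}, {"offset": [0, -0.012, 0.51], "twist": [0, 0, 0], "fingers": 0}, {"offset": [0, -0.012, 0.518], "twist": [0, 0, 0], "fingers": 0}, {"offset": [0, -0.012, 0.518], "twist": [0, 0, 0], "fingers": 0}, {"offset": [0, -0.012, 0.518], "twist": [0, 0, 0], "fingers": -1}, {"offset": [0, -0.012, 0.518], "twist": [0, 0, 0], "fingers": -1}, {"offset": [0, -0.012, 0.518], "twist": [0, 0, 0], "fingers": -1}, {"offset": [0, -0.012, 0.518], "twist": [0, 0, 0], "fingers": -1}]' --newtons 58

```text
clock: 40.95
position: [0.4956, -0.3645, 0.0227]
ee_rot: [3.125, -0.314, 0.001]
force: [-0.3, 0.5, 6.4]
width: 0.269
gripper_force: 58.0
```

```bash
python3 -c "
from h import *
s=observe();p=s['position'];print(p,yaw(),s['width'],s['gripper_force'])
x,y=hw(-.136,-.043);print(x,y)
plan([(p[0],p[1],.14,-.1986,-1),(x,y,.12,H[2],-1)])"
```

```text
[ 0.49555456 -0.36450909  0.02266594] -0.20038091808336647 0.26863105663658254 58.001965284347534
0.4741237180128375 -0.06469060501924814
off [0.0, 0.0, -0.782] tw [0.0001, -0.0001, -0.0003] f -1 rows 3
--
off [-0.178, -0.644, 0.044] tw [0.0, 0.0, -0.019] f -1 rows 2
off [-0.1, -0.66, 0.044] tw [0.0, 0.0, -0.019] f -1 rows 2
off [-0.021, -0.668, 0.044] tw [0.0, 0.0, -0.019] f -1 rows 3
--
```

jog_arm --plan '[{"offset": [0, 0, -0.1], "twist": [0, 0, 0], "fingers": -1}, {"offset": [0, 0, -0.3], "twist": [0, 0, 0], "fingers": -1}, {"offset": [0, 0, -0.55], "twist": [0, 0, 0], "fingers": -1}, {"offset": [0, 0, -0.78], "twist": [0, 0, 0], "fingers": -1}, {"offset": [0, 0, -0.78], "twist": [0, 0, 0], "fingers": -1}, {"offset": [0, 0, -0.78], "twist": [0, 0, 0], "fingers": -1}]'

```text
clock: 41.7
position: [0.4944, -0.3637, 0.138]
ee_rot: [-3.125, 0.314, 0.003]
force: [-0.2, 0.9, -6.0]
width: 0.264
gripper_force: 58.0
```

jog_arm --plan '[{"offset": [-0.06, -0.21, 0.01], "twist": [0, 0, -0.006], "fingers": -1}, {"offset": [-0.12, -0.43, 0.03], "twist": [0, 0, -0.013], "fingers": -1}, {"offset": [-0.178, -0.644, 0.044], "twist": [0, 0, -0.019], "fingers": -1}]'

```text
clock: 42.08
position: [0.4869, -0.2626, 0.1305]
ee_rot: [-3.137, 0.125, 0.005]
force: [0.3, 0.4, -5.7]
width: 0.268
gripper_force: 58.0
```

jog_arm --plan '[{"offset": [-0.03, -0.22, 0.01], "twist": [0, 0, -0.006], "fingers": -1}, {"offset": [-0.07, -0.44, 0.03], "twist": [0, 0, -0.013], "fingers": -1}, {"offset": [-0.1, -0.66, 0.044], "twist": [0, 0, -0.019], "fingers": -1}]'

```text
clock: 42.45
position: [0.4798, -0.163, 0.1242]
ee_rot: [-3.14, -0.063, 0.005]
force: [1.6, 0.7, -5.3]
width: 0.268
gripper_force: 58.0
```

jog_arm --plan '[{"offset": [-0.01, -0.22, 0.01], "twist": [0, 0, -0.006], "fingers": -1}, {"offset": [-0.015, -0.44, 0.03], "twist": [0, 0, -0.013], "fingers": -1}, {"offset": [-0.02, -0.6, 0.04], "twist": [0, 0, -0.019], "fingers": -1}, {"offset": [-0.021, -0.668, 0.044], "twist": [0, 0, -0.019], "fingers": -1}, {"offset": [-0.021, -0.668, 0.044], "twist": [0, 0, -0.019], "fingers": -1}, {"offset": [-0.021, -0.668, 0.044], "twist": [0, 0, -0.019], "fingers": -1}, {"offset": [-0.021, -0.668, 0.044], "twist": [0, 0, -0.019], "fingers": -1}]'

```text
clock: 43.32
position: [0.4745, -0.0655, 0.1194]
ee_rot: [3.132, 0.245, 0.0]
force: [0.3, 0.4, -6.0]
width: 0.268
gripper_force: 58.0
```

```bash
python3 wf.py w10.png holder,.6016,-.0007,.159,0 key,.5,-.06,.159,.097 vdie,.5983,.0144,.159,.036; python3 -c "
from h import *
s=observe();p=s['position'];print(p,yaw(),wh(p),s['force'])"
```

```text
tcp [ 0.4745 -0.0653  0.1194] yaw 0.1563 cam [ 0.545 -0.055  0.26 ]
holder pred px [ 37. 202.] [(0.94, 43, 15923)]
  fit [ 6.023e-01 -6.000e-04  1.642e-01] 0.472
key pred px [196. 252.] []
vdie pred px [ 29. 173.] [(0.94, 7, 4852)]
  fit [0.5986 0.0146 0.1699] 0.067
[ 0.47444299 -0.06480597  0.11938467] 0.1571540165529645 [-0.13570302 -0.04316446] [ 0.08544636  0.20217408 -4.93445518]
```

View pics/w10.png

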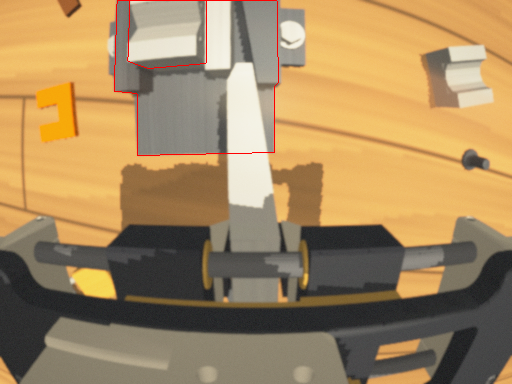

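The picture shows the key held straight, its nose at (65,240) lined up with the gap between the bar's edge (column 230) and the tapered cheek (columns 240-275). I'll lower it and slide it in.

```bash
python3 -c "
from h import *
x,y=hw(-.136,-.043);plan([(x,y,.06,H[2],-1),(x,y,.0385,H[2],-1)])"
```

```text
off [-0.002, -0.001, 0.396] tw [0.0, -0.0, -0.0003] f -1 rows 2
--
off [0.0, 0.0, 0.143] tw [0.0, 0.0, 0.0] f -1 rows 2
--
```

jog_arm --plan '[{"offset": [0, 0, 0.13], "twist": [0, 0, 0], "fingers": -1}, {"offset": [0, 0, 0.26], "twist": [0, 0, 0], "fingers": -1}, {"offset": [0, 0, 0.38], "twist": [0, 0, 0], "fingers": -1}, {"offset": [0, 0, 0.4], "twist": [0, 0, 0], "fingers": -1}, {"offset": [0, 0, 0.4], "twist": [0, 0, 0], "fingers": -1}, {"offset": [0, 0, 0.4], "twist": [0, 0, 0], "fingers": -1}]'

```text
clock: 44.28
position: [0.475, -0.0645, 0.0601]
ee_rot: [3.132, 0.248, 0.002]
force: [0.9, -0.5, -5.9]
width: 0.269
gripper_force: 58.0
```

```bash
python3 -c "
from h import *
s=observe();p=s['position'];print(p,yaw(),wh(p),s['force'])
x,y=hw(-.136,-.043);plan([(x,y,.0385,H[2],-1)])"
```

```text
[ 0.47501695 -0.06447344  0.06008265] 0.15784766694680943 [-0.13508365 -0.042927  ] [ 0.91745745 -0.45635464 -5.89518207]
off [-0.006, 0.0, 0.144] tw [0.0001, -0.0002, -0.0002] f -1 rows 2
--
```

jog_arm --plan '[{"offset": [0, 0, 0.06], "twist": [0, 0, 0], "fingers": -1}, {"offset": [0, 0, 0.12], "twist": [0, 0, 0], "fingers": -1}, {"offset": [0, 0, 0.144], "twist": [0, 0, 0], "fingers": -1}, {"offset": [0, 0, 0.144], "twist": [0, 0, 0], "fingers": -1}, {"offset": [0.03, 0, 0.144], "twist": [0, 0, 0], "fingers": -1}, {"offset": [0.06, -0.002, 0.144], "twist": [0, 0, 0], "fingers": -1}, {"offset": [0.1, -0.005, 0.144], "twist": [0, 0, 0], "fingers": -1}, {"offset": [0.13, -0.007, 0.144], "twist": [0, 0, 0], "fingers": -1}, {"offset": [0.13, -0.007, 0.144], "twist": [0, 0, 0], "fingers": -1}]'

```text
clock: 45.4
position: [0.4941, -0.0601, 0.0378]
ee_rot: [-3.132, -0.248, -0.001]
force: [0.4, -0.2, -5.9]
width: 0.266
gripper_force: 58.0
```

```bash
python3 wf.py w11.png packing,.604,-.0188,.159,.014; python3 -c "
from h import *
s=observe();p=s['position'];print(p,yaw(),wh(p),s['force'],s['ft_torque'])"
```

```text
tcp [ 0.4936 -0.0602  0.0377] yaw 0.158 cam [ 0.565 -0.049  0.179]
packing pred px [ 30. 209.] [(0.68, 17, 4635)]
  fit [ 0.6043 -0.0187  0.1699] 0.026
[ 0.49334343 -0.06033967  0.03769954] 0.1579434544190309 [-0.11633384 -0.04174702] [ 0.3964464   0.04554039 -5.23147009] [-0.01508885  0.16752185  0.01994656]
```

View pics/w11.png

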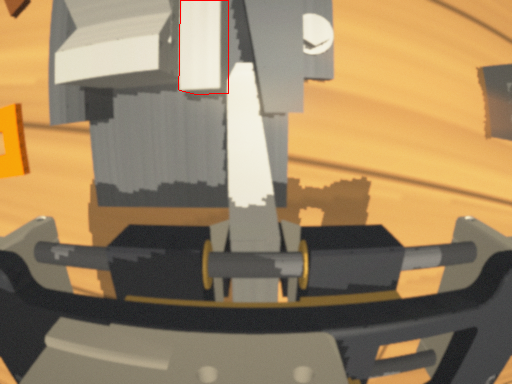

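The picture shows the key's nose already in the gap at (65,240), next to the bar's edge at column 228, with no contact force. I'll drive it on.

jog_arm --plan '[{"offset": [0.03, -0.002, 0], "twist": [0, 0, 0], "fingers": -1}, {"offset": [0.06, -0.004, 0], "twist": [0, 0, 0], "fingers": -1}, {"offset": [0.09, -0.007, 0], "twist": [0, 0, 0], "fingers": -1}, {"offset": [0.11, -0.008, 0], "twist": [0, 0, 0], "fingers": -1}, {"offset": [0.13, -0.011, 0], "twist": [0, 0, 0], "fingers": -1}, {"offset": [0.15, -0.014, 0], "twist": [0, 0, 0], "fingers": -1}, {"offset": [0.17, -0.017, 0], "twist": [0, 0, 0], "fingers": -1}, {"offset": [0.19, -0.02, 0], "twist": [0, 0, 0], "fingers": -1}, {"offset": [0.21, -0.023, 0], "twist": [0, 0, 0], "fingers": -1}, {"offset": [0.21, -0.023, 0], "twist": [0, 0, 0], "fingers": -1}]'

```text
clock: 46.75
position: [0.5211, -0.0527, 0.037]
ee_rot: [3.131, 0.247, -0.009]
force: [-9.7, -1.8, -2.6]
width: 0.27
gripper_force: 58.0
```

```bash
python3 -c "
from h import *
s=observe();p=s['position'];print(p,yaw(),wh(p),s['force'],s['ft_torque'])"
```

```text
[ 0.52110044 -0.05274587  0.03701804] 0.15748277152169637 [-0.08772461 -0.0386438 ] [-9.71899709 -1.77342129 -2.56311879] [-0.47289149  2.03301627  0.15087819]
```

jog_arm --plan '[{"offset": [0.02, -0.003, 0], "twist": [0, 0, 0], "fingers": -1}, {"offset": [0.04, -0.007, 0], "twist": [0, 0, 0], "fingers": -1}, {"offset": [0.06, -0.01, 0], "twist": [0, 0, 0], "fingers": -1}, {"offset": [0.08, -0.013, 0], "twist": [0, 0, 0], "fingers": -1}, {"offset": [0.1, -0.017, 0], "twist": [0, 0, 0], "fingers": -1}, {"offset": [0.12, -0.02, 0], "twist": [0, 0, 0], "fingers": -1}, {"offset": [0.13, -0.022, 0], "twist": [0, 0, 0], "fingers": -1}, {"offset": [0.13, -0.022, 0], "twist": [0, 0, 0], "fingers": -1}]'

```text
clock: 47.75
position: [0.5368, -0.0476, 0.0367]
ee_rot: [3.13, 0.246, -0.018]
force: [-20.6, -4.7, 6.6]
width: 0.271
gripper_force: 58.0
```

```bash
python3 -c "
from h import *
s=observe();p=s['position'];print(p,yaw(),wh(p),s['force'],s['ft_torque'])"
```

```text
[ 0.5367855  -0.04756065  0.03670449] 0.1568319702379136 [-0.07141642 -0.03600742] [-20.62265935  -4.71837572   6.58786165] [-0.91646318  3.68426658  0.232047  ]
```

jog_arm --plan '[{"offset": [0.02, -0.003, 0], "twist": [0, 0, 0], "fingers": -1}, {"offset": [0.04, -0.007, 0], "twist": [0, 0, 0], "fingers": -1}, {"offset": [0.06, -0.01, 0], "twist": [0, 0, 0], "fingers": -1}, {"offset": [0.08, -0.013, 0], "twist": [0, 0, 0], "fingers": -1}, {"offset": [0.08, -0.013, 0], "twist": [0, 0, 0], "fingers": -1}]'

```text
clock: 48.38
position: [0.5414, -0.0462, 0.0364]
ee_rot: [3.127, 0.243, -0.038]
force: [-42.7, -11.1, 34.3]
width: 0.269
gripper_force: 58.0
```

```bash
python3 -c "
from h import *
s=observe();p=s['position'];print(p,yaw(),wh(p),s['force'],s['ft_torque'])"
```

```text
[ 0.54142062 -0.04615362  0.03642573] 0.15489413118205872 [-0.06661699 -0.03535202] [-42.6594958  -11.09303327  34.28889374] [-1.95087907  8.85784036  0.06485599]
```

jog_arm --plan '[{"offset": [-0.03, 0.005, -0.01], "twist": [0, 0, 0], "fingers": -1}, {"offset": [-0.055, 0.01, -0.02], "twist": [0, 0, 0], "fingers": -1}, {"offset": [-0.055, 0.01, -0.02], "twist": [0, 0, 0], "fingers": -1}]'

```text
clock: 48.75
position: [0.5422, -0.0458, 0.0391]
ee_rot: [3.131, 0.246, -0.013]
force: [-10.0, -2.6, -10.3]
width: 0.265
gripper_force: 58.0
```

```bash
python3 wf.py w12.png vdie,.599,.018,.159,.036 packing,.604,-.015,.159,.014; python3 -c "
from h import *
s=observe();p=s['position'];print(p,yaw(),wh(p),s['force'],s['ft_torque'])"
```

```text
tcp [ 0.5423 -0.0458  0.0391] yaw 0.1568 cam [ 0.614 -0.035  0.179]
vdie pred px [126. 139.] [(0.85, 12, 15842)]
  fit [0.5998 0.0185 0.1743] 0.095
packing pred px [122. 215.] [(0.66, 10, 6597)]
  fit [ 0.6057 -0.0135  0.1481] 0.117
[ 0.5422766  -0.04584916  0.03912824] 0.15686453009137774 [-0.06572361 -0.03518693] [-10.32403614  -3.79186295 -10.41247115] [-0.86101511  2.6852638   0.01731974]
```

View pics/w12.png

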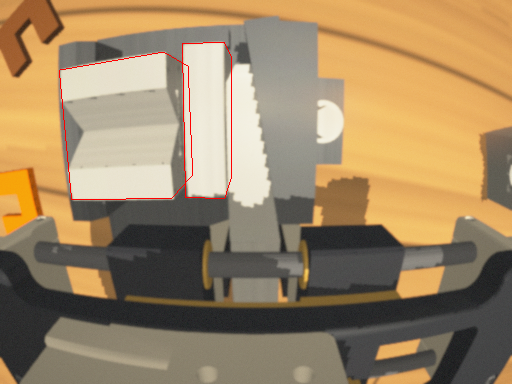

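The picture shows the row closed up: the die fits at y ≈ +19 mm and the bar at y ≈ -13 mm in the holder, and the key lies between the bar and the tapered cheek. I'll let go.

jog_arm --plan '[{"offset": [-0.015, 0.003, 0.008], "twist": [0, 0, 0], "fingers": -1}, {"offset": [-0.015, 0.003, 0.012], "twist": [0, 0, 0], "fingers": -1}, {"offset": [-0.015, 0.003, 0.012], "twist": [0, 0, 0], "fingers": -0.3}, {"offset": [-0.015, 0.003, 0.012], "twist": [0, 0, 0], "fingers": 0}, {"offset": [-0.015, 0.003, 0.012], "twist": [0, 0, 0], "fingers": 0}, {"offset": [-0.015, 0.003, 0.012], "twist": [0, 0, 0], "fingers": 0}]'

```text
clock: 49.65
position: [0.5449, -0.0453, 0.0393]
ee_rot: [3.132, 0.248, 0.002]
force: [0.4, -0.2, -0.1]
width: 0.498
gripper_force: 0.0
```

```bash
python3 -c "
from h import *
s=observe();p=s['position'];print(p,yaw(),wh(p),s['force'],s['width'])
x,y=hw(-.15,-.035)
plan([(p[0],p[1],.14,H[2],0),(x,y,.14,H[2],-1)])"
```

```text
[ 0.54486409 -0.04529407  0.03925969] 0.1579464734458523 [-0.06308087 -0.03504852] [ 0.44996753 -0.21123845 -0.07229118] 0.49811981823445856
off [0.001, 0.0, -0.672] tw [0.0, -0.0002, -0.0002] f 0 rows 3
--
off [-0.579, -0.0, 0.0] tw [0.0, 0.0, 0.0] f -1 rows 3
--
```

jog_arm --plan '[{"offset": [0, 0, -0.15], "twist": [0, 0, 0], "fingers": 0}, {"offset": [0, 0, -0.4], "twist": [0, 0, 0], "fingers": 0}, {"offset": [0, 0, -0.67], "twist": [0, 0, 0], "fingers": 0}, {"offset": [0, 0, -0.67], "twist": [0, 0, 0], "fingers": 0}]'

```text
clock: 50.15
position: [0.5466, -0.0452, 0.1426]
ee_rot: [3.131, 0.248, 0.01]
force: [0.2, 0.2, -0.1]
width: 0.498
gripper_force: 0.0
```

jog_arm --plan '[{"offset": [-0.29, 0, 0], "twist": [0, 0, 0], "fingers": -1}, {"offset": [-0.58, 0, 0], "twist": [0, 0, 0], "fingers": -1}, {"offset": [-0.58, 0, 0], "twist": [0, 0, 0], "fingers": -1}, {"offset": [-0.58, 0, 0], "twist": [0, 0, 0], "fingers": -1}, {"offset": [-0.58, 0, 0], "twist": [0, 0, 0], "fingers": -1}]'

```text
clock: 50.78
position: [0.4594, -0.0588, 0.1393]
ee_rot: [-3.131, -0.248, -0.001]
force: [0.1, -0.0, -0.3]
width: 0.022
gripper_force: 0.0
```

```bash
python3 wf.py w13.png key,.5635,-.0405,.159,.014 vdie,.5985,.018,.159,.036 packing,.6035,-.0135,.159,.014; python3 -c "
from h import *
s=observe();p=s['position'];print(p,yaw(),wh(p),s['force'],s['width'])
x,y=hw(-.15,-.036); plan([(x,y,.036,H[2],-1)])"
```

```text
tcp [ 0.4593 -0.0588  0.1393] yaw 0.1583 cam [ 0.53  -0.048  0.28 ]
key pred px [ 71. 253.] [(0.71, 38, 12461), (0.66, 5, 3876)]
  fit [ 0.5709 -0.0416  0.1584] 0.032
vdie pred px [ 18. 187.] [(0.93, 9, 3258), (0.61, 34, 42), (0.57, 61, 12579)]
  fit [0.6004 0.0183 0.2027] 0.082
packing pred px [ 23. 229.] [(0.8, 6, 1440)]
  fit [ 0.6063 -0.0129  0.1941] 0.081
[ 0.45883401 -0.05887022  0.13930742] 0.15821758515415962 [-0.1501753 -0.0348322] [0.21918869 0.15752595 0.23668641] 0.004176443569636265
off [0.001, 0.008, 0.689] tw [-0.0, -0.0, -0.0001] f -1 rows 3
--
```

View pics/w13.png

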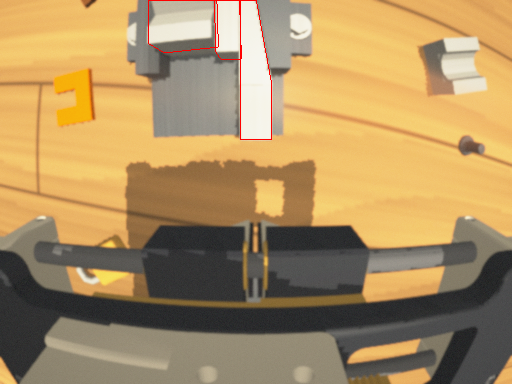

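The picture shows the key seated: its end is level with the apron front at row 139, and the fit gives x ≈ -37 mm, y ≈ -35.5 mm, straight. The die and bar sit against the straight cheek. I'll press lightly on the head to make sure the key lies flat on the floor.

```bash
python3 -c "
from h import *
x,y=hw(-.060,-.0355); plan([(x,y,.10,H[2],-1),(x,y,.066,H[2],-1)])"
```

```text
off [0.601, 0.004, 0.262] tw [-0.0, -0.0, -0.0001] f -1 rows 3
--
off [0.0, 0.0, 0.227] tw [0.0, 0.0, 0.0] f -1 rows 2
--
```

jog_arm --plan '[{"offset": [0.3, 0.004, 0.13], "twist": [0, 0, 0], "fingers": -1}, {"offset": [0.6, 0.004, 0.26], "twist": [0, 0, 0], "fingers": -1}, {"offset": [0.6, 0.004, 0.26], "twist": [0, 0, 0], "fingers": -1}, {"offset": [0.6, 0.004, 0.4], "twist": [0, 0, 0], "fingers": -1}, {"offset": [0.6, 0.004, 0.48], "twist": [0, 0, 0], "fingers": -1}, {"offset": [0.6, 0.004, 0.48], "twist": [0, 0, 0], "fingers": -1}]'

```text
clock: 51.72
position: [0.5464, -0.0457, 0.0669]
ee_rot: [-3.132, -0.248, 0.003]
force: [-0.7, -0.1, 0.4]
width: 0.004
gripper_force: 0.0
```

jog_arm --plan '[{"offset": [0, 0, 0.015], "twist": [0, 0, 0], "fingers": -1}, {"offset": [0, 0, 0.03], "twist": [0, 0, 0], "fingers": -1}, {"offset": [0, 0, 0.03], "twist": [0, 0, 0], "fingers": -1}]'

```text
clock: 52.1
position: [0.5476, -0.0456, 0.0633]
ee_rot: [3.132, 0.248, 0.001]
force: [0.8, -0.4, 0.6]
width: 0.006
gripper_force: 0.2
```

jog_arm --plan '[{"offset": [0, 0, 0.015], "twist": [0, 0, 0], "fingers": -1}, {"offset": [0, 0, 0.02], "twist": [0, 0, 0], "fingers": -1}, {"offset": [0, 0, 0.02], "twist": [0, 0, 0], "fingers": -1}]'

```text
clock: 52.48
position: [0.5475, -0.0456, 0.062]
ee_rot: [3.131, 0.248, 0.002]
force: [-8.1, -1.4, 26.9]
width: 0.004
gripper_force: 13.6
```

jog_arm --plan '[{"offset": [0, 0, -0.1], "twist": [0, 0, 0], "fingers": -1}, {"offset": [0, 0, -0.3], "twist": [0, 0, 0], "fingers": -1}, {"offset": [-0.2, 0, -0.55], "twist": [0, 0, 0], "fingers": -1}, {"offset": [-0.5, 0, -0.55], "twist": [0, 0, 0], "fingers": -1}, {"offset": [-0.8, 0, -0.8], "twist": [0, 0, 0], "fingers": -1}, {"offset": [-0.8, 0, -0.8], "twist": [0, 0, 0], "fingers": -1}, {"offset": [-0.8, 0, -0.8], "twist": [0, 0, 0], "fingers": -1}]'

```text
clock: 53.35
position: [0.4296, -0.0644, 0.1804]
ee_rot: [3.131, 0.247, 0.003]
force: [0.6, 0.9, -0.2]
width: 0.005
gripper_force: 0.0
```

```bash
python3 wf.py w14.png key,.5709,-.0416,.159,.014 vdie,.5985,.018,.159,.036 packing,.6035,-.0135,.159,.014 ; python3 -c "
from h import *
for p in [(.5709,-.0416)]: print(wh(p))"
```

```text
tcp [ 0.4297 -0.0642  0.1799] yaw 0.158 cam [ 0.5   -0.053  0.321]
key pred px [ 40. 254.] [(0.97, 15, 2455)]
  fit [ 0.5712 -0.0415  0.1597] 0.054
vdie pred px [  2. 196.] [(0.61, 13, 1615)]
  fit [0.6003 0.0187 0.1745] 0.054
packing pred px [  7. 232.] [(0.69, 11, 716)]
  fit [ 0.6072 -0.0123  0.2311] 0.132
[-0.03678849 -0.03552333]
```

View pics/w14.png

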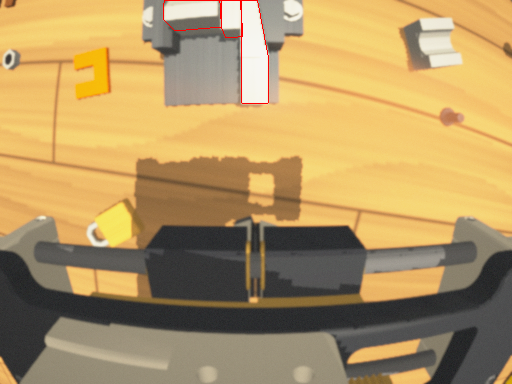

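The last picture shows the key straight in the gap at rows 0-103, columns 240-269, with x ≈ -36.5 mm by the fit. The row is closed up, the round die is still where it lay, at (43,437), and the gripper is clear.

```bash
python3 -c "
from cell import *
print(sign_off())"
```

```text
the job is handed in; nothing more can be done
None
```

The V-die is made up and handed in: plate, shim and V-die stacked, bar beside them, key driven to x ≈ -36.5 mm and tight at about 43 N, everything let go; the sign-off returned no verdict, and plate and shim were hidden in the last view.

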